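Fill the wax warmer and start it with its push-on knob

ROBOT

A 6-joint arm with a two-finger parallel gripper is mounted at the origin on the work surface; the furniture and walls round the work are solid. World frame = base frame: x ahead of the robot, y to its left, z up, the work surface at z = 0. Lengths are in m, angles in degrees, forces in N, time in s.
With the tool pointing down it reaches from about 0.3 to 0.775 m from the base axis. Payload 14.6 kg.
Tool frame: the origin (TCP) lies at the very end of the fingers, on their centre line; the grasp point (between the pads) lies behind it (bot.tcp_to_grasp is the z of the grasp point in the tool frame, in m); z points along the fingers, y is the line along which they close (so a half turn about z gives the same grasp; the last joint's range is limited). The gripper opens to 94 mm and grips with 3 to 60 N. Pads are 16 mm wide; open, the fingers measure 119 mm over their backs; the gripper's body (75 mm by 177 mm) begins 78 mm behind the grasp point.
Start: joints at [67.575, 17.183, 87.147, -0, 75.671, -3.816], TCP at [0.176, 0.521, 0.205] pointing down, gripper open.
Joint ranges: [-173.82, 173.82], [-45.26, 126.66], [13.44, 144.39], [-59.66, 239.66], [0, 175.72], [-146.38, 146.38]. Speed limits (degrees/s): [127.2, 127.2, 147.25, 180, 180, 180].

INTERFACE

Orientations are given as a 3x3 rotation matrix whose columns are the frame's x, y, z axes.
In Python, from bench import bot, eyes, nets gives the robot as it stands.
- The arm moves only by the tool servo_tool, never from a script. Its argument "moves" is a list of rows, each a list of 7 numbers: the turn, a rotation vector about the world's x, y, z in rad, then the shift along the world's x, y, z in cm, then the finger opening in cm, from 0 to 9.4. In form: [[rx, ry, rz, dx, dy, dz, fingers], ...]. A call has 1 to 12 rows; each row is the pose to reach, as a shift and turn from the pose commanded when the call began; what a row does not reach only later rows make up. A row lasts 1/10 s, in which the tool goes at most 50 mm and 8.59 degrees, less where a joint would pass 70% of its speed; a pose out of reach is approached as far as the arm can. A call with a gripper value outside its range is refused whole. The fingers move at their own pace and stop on an object; "grip_force" is the grip in N (left out, the last holds). Time passes only in rows, so rows that repeat a pose let the fingers close. It gives the time, the measured TCP pose, the force, the opening and the grip force at its end, in the units of the state.
- bot.state(): the state, without advancing time (a new reading comes with each control period).
- eyes.read_camera(name): name is "scene" or "top" or "wrist"; returns a dict with "frame" (400x640x3 uint8, blue, green, red), "z_map" (400x640 float32, m along the optical axis (not along the pixel's ray), 0 where there is no reading), "mtx" (3x3 intrinsics, pixels), "dist_coeffs" ([k1, k2, p1, p2, k3] as OpenCV has them; the pictures are not rectified), "R" (3x3) and "t" (3): a world point X has camera coordinates R X + t. Camera axes: x right, y down, z forward; pixel columns grow to the right and rows downward; lengths in m; the calibration is good to about 2 mm. A picture is of the moment at which its call begins.
- bot.sign_off(): hands the job in; it is judged then, once.
Trained networks look in a picture, given as the dict that the camera call returned (one of the last four; its "shot" number tells which), for a name from the list of things; names that differ only in an ending like _2 or _b are one class to them, and where a whole thing is asked for, a point or a joint stands for the part that bears it (a point fixed in the world has none). Each returns a list of dicts, best first, with "score" (0 to 1); they miss things now and then, are a little off and sometimes report something else, mostly with a low value. They report only what shows in the picture. A call takes as long as a camera call. They do not tell look-alikes from the thing itself.
- nets.look_for(label, picture): "xyz" ([x, y, z] in m, in world coordinates, good to about 4 mm: the middle of the surface that is visible of it).
- nets.pinpoint(label, picture): "xyz" ([x, y, z] in m, in world coordinates, good to about 4 mm: a listed point, or the origin of a listed thing).
The state is a dict: "time": time; "joint_positions": joint angles; "joint_vel": joint speeds; "joint_efforts": joint torques, N m; "eef_pos": TCP position; "ee_rot": TCP orientation; "wrist_force": force on the tool from outside, world axes, zero at the start; "torque": the same for the moment, N m; "grip_width": opening from 0.0 (shut) to 1.0 (fully open); "gripper_force": force on a finger pad.
Only numpy, scipy, OpenCV 4.12 (cv2) and the standard library are available. Lean on these libraries where they do the work, as an engineer would, in place of code of your own. Each camera call takes 0.05 s, during which the arm holds its last target. There are 200 camera calls.

TASK

Get the demonstration wax warmer going: with the scoop, take wax melts from the wooden tray and tip at least two into the white dish, spilling none and never touching the wax with the gripper, then lay the scoop flat on the bare table and let go of it. Only then (it must not start with an empty dish) pick up the loose black knob, turn it so that the flat in its bore (under the white pointer) matches the flat of the brass D-shaft, push it fully onto the shaft, and press it down against the spring to the stop. Finish while still gripping the knob and holding it fully down; do not knock over or shift the other goods.

Things in the scene. Friction and masses are not known exactly. Their poses are not given: they have to be found in the camera images.
- scoop: hand scoop, 0.12 kg, flat steel pan 58 mm long (x), 64 wide (y), open at the front edge (nose), 24 mm high at the back, floor 2 mm thick, thinning to 0.5 at the nose. Raised wooden handle bar behind it: 14 mm wide (y), 17 high, 38 to 116 mm behind the origin, its middle 48 mm above the underside. Origin: underside of the pan's middle; x to the nose (29 mm ahead), z up
- scoop_grip (a point): point in the middle of the scoop's handle bar where it is best gripped across its 14 mm width: 70 mm behind the scoop's origin and 48 mm above the pan's underside; axes as the scoop's
- tray_floor (a point): centre of the inner floor of the open wooden tray (fixed), 6 mm above the table. Inside 80 mm (x) by 160 mm (y), walls 6 mm thick, rim 22 mm above the floor. At the start the melts lie in the half towards the tray's -y end; the +y half is empty, with room for the scoop's pan
- melt_1: round wax melt (a hard scented wax button, 22 mm across, 14 mm high, 12 g, slippery, pink); lies in the tray at the start. Origin: centre of its underside
- melt_2: round wax melt (a hard scented wax button, 22 mm across, 14 mm high, 12 g, slippery, ivory); lies in the tray at the start. Origin: centre of its underside
- melt_3: round wax melt (a hard scented wax button, 22 mm across, 14 mm high, 12 g, slippery, pink); lies in the tray at the start. Origin: centre of its underside
- melt_4: round wax melt (a hard scented wax button, 22 mm across, 14 mm high, 12 g, slippery, ivory); lies in the tray at the start. Origin: centre of its underside
- melt_5: round wax melt (a hard scented wax button, 22 mm across, 14 mm high, 12 g, slippery, pink); lies in the tray at the start. Origin: centre of its underside
- dish_floor (a point): centre of the inner floor of the warmer's white ceramic dish (fixed), 46 mm above the table; inner radius 35 mm at the floor, 45 at the rim, outer 49; rim 19 mm above this point. Axes are the warmer's: a fixed cream box 180 mm (x) by 116 (y), top 40 mm above the table; the shaft stands 92 mm towards -x from here
- knob: loose black round knob standing on the table, grooved side, 38 mm across (41 at the lowest 5 mm), 26 high, 35 g. Origin: centre of its underside; z up. From below, a D-shaped blind bore 12 mm deep, radius 9 mm, its flat 3.4 mm from the axis on the +x side, round part of the mouth chamfered 1 mm. A white pointer line on top and side points along +x, above the flat
- knob_bore_end (a point): closed end of the knob's bore, on its axis 12 mm above its underside
- shaft_tip (a point): top centre of the brass D-shaft on the warmer's control panel, 59 mm above the table when not pressed. Radius 8 mm, its flat 2.5 mm from the axis on this point's +x side, edge of the tip eased 0.6 mm; 1 mm clearance in the bore. With the knob fully on, this point meets knob_bore_end, the knob's underside 12 mm lower. The dish begins 43 mm from the shaft, towards the warmer's +x
- heat_dial (a joint): turn of the shaft about its vertical axis, rad, + counter-clockwise from above; at 0 the shaft's flat faces the warmer's +x (towards the dish). Stiff to turn (0.25 N m), stays where it is left
- start_shaft (a joint): how far the shaft is pressed down, m: 0 released, 0.004 at the stop. Spring: starts to move at 3 N, 6 N at the stop; springs back when let go. Started when more than 0.003
- matchbox: bystander: red chequered matchbox lying near the scoop, 36x57x16 mm; origin at the centre of its underside
- soap_box: bystander: patterned soap carton, 56x85x30 mm, left of the tray; origin at the centre of its underside
- balm_tin: bystander: round balm tin with a dark lid, 57 mm across, 20 mm high, behind the tray; origin at the centre of its underside
- glazed_house: bystander: pink house ornament, 40x48x87 mm, behind the tray; origin at the centre of its underside
- small_house: bystander: pale green house ornament, 28x34x60 mm, behind the tray; origin at the centre of its underside
There are look-alikes about, which are no part of the job. What is shaped like the scoop but red is not meant.

How it is judged:
By the outcome, as a careful person would: the job done as asked, in the order asked, and still so for the second after the job is handed in, while the arm keeps its last pose, push and grip.
It also fails if it takes over 72 s, if anything falls off the work surface, if the arm or the gripper's body presses on something with over 40 N, if the wrist force passes 120 N, or if a joint passes its speed limit or range.

## Working session

There is one attempt and no reset: what is moved stays moved. The work goes in short steps, Python scripts to look and compute and a tool call to move; the robot and the scene stay as the last step left them, time stands still between calls to the robot, and variables do not carry over. Pictures are saved under pics/ and viewed, at most 10 in all, crops included, and the job is handed in when it is done.

Besides the shell and the picture viewer there is one more tool, called after "Call:" as a command line: name --pt "numbers of a row" for each row, then --argument value for the rest. servo_tool: Moves the arm, as the interface text tells. Its arguments: {"type":"object","properties":{"moves":{"type":"array","items":{"type":"array","items":{"type":"number"}}},"grip_force":{"type":"number"}},"required":["moves"]}

```bash
ls; mkdir -p pics
python3 - <<'E'
from bench import bot, eyes, nets
import cv2, numpy as np
print(bot.tcp_to_grasp); s=bot.state(); print(s)
for n in ("top","scene"):
    p=eyes.read_camera(n); cv2.imwrite(f"pics/{n}0.png",p["frame"])
    print(n,p["mtx"].round(1).tolist(),p["dist_coeffs"],p["t"],p["R"].round(3).tolist())
    for l in "scoop scoop_grip tray_floor melt_1 dish_floor knob shaft_tip heat_dial matchbox soap_box balm_tin glazed_house small_house".split():
        print(l,[(np.round(d["xyz"],4).tolist(),round(d["score"],2)) for d in nets.pinpoint(l,p)[:6]])
E
```

```text
pics
-0.0188
{'time': 0.0, 'joint_positions': array([ 6.75723853e+01,  1.72161822e+01,  8.71805931e+01, -2.61481278e-04,
        7.56706571e+01, -3.81567933e+00]), 'joint_vel': array([ 0.04218589,  0.04509621,  0.08152275, -0.04048016,  0.04644087,
       -0.01298442]), 'joint_efforts': array([-1.53609737e-03, -5.31808591e+01, -3.52742708e+01,  7.08619715e-02,
        2.43789976e-02, -5.28445878e-05]), 'eef_pos': array([0.17543602, 0.52098805, 0.20487887]), 'ee_rot': array([[-9.47702292e-01,  3.19155399e-01, -4.44925188e-04],
       [ 3.19155700e-01,  9.47701668e-01, -1.08958433e-03],
       [ 7.39096216e-05, -1.17460198e-03, -9.99999307e-01]]), 'wrist_force': array([ 0.57892403, -0.42961731,  0.26040866]), 'torque': array([-0.00826898, -0.03547301, -0.04586824]), 'gripper_force': 0.0, 'grip_width': 0.9978945343949686}
top [[393.7, 0.0, 320.6], [0.0, 393.7, 200.7], [0.0, 0.0, 1.0]] [-0.04835853  0.          0.          0.          0.        ] [0.08212704 0.50163265 1.15570636] [[-0.002, -1.0, 0.003], [-0.99, 0.002, -0.139], [0.139, -0.003, -0.99]]
scoop [([0.4116, 0.1881, 0.0002], 0.9), ([0.2907, -0.2521, 0.0031], 0.59)]
scoop_grip [([0.2272, -0.2352, 0.047], 0.9), ([0.3971, 0.2578, 0.0446], 0.77)]
tray_floor [([0.5556, 0.2869, 0.0052], 0.65), ([0.541, 0.0589, 0.0569], 0.25)]
melt_1 [([0.5331, 0.2725, 0.0037], 0.58), ([0.5554, 0.252, 0.0024], 0.5), ([0.5731, 0.2232, 0.008], 0.49), ([0.5292, 0.226, 0.0047], 0.43), ([0.5789, 0.2686, 0.0059], 0.36)]
dish_floor [([0.6302, 0.0489, 0.0451], 0.83)]
knob [([0.4444, -0.0165, 0.0001], 0.41), ([0.5555, 0.2539, 0.0056], 0.17)]
shaft_tip [([0.4105, 0.1858, -0.0009], 0.72), ([0.5404, 0.0603, 0.0583], 0.51)]Traceback (most recent call last):
  File "<stdin>", line 8, in <module>
ValueError: it knows: balm_tin, dish_floor, glazed_house, knob, knob_bore_end, matchbox, melt, scoop, scoop_grip, shaft_tip, small_house, soap_box, tray_floor
```

Run:
```python
from bench import bot, eyes, nets
import cv2, numpy as np
for n in ("top","scene"):
    p=eyes.read_camera(n); cv2.imwrite(f"pics/{n}1.png",p["frame"])
    np.savez(f"pics/{n}1.npz",**p)
    if n=="scene": print(p["mtx"].round(1).tolist(),p["t"],p["R"].round(3).tolist())
    for l in ("scoop scoop_grip tray_floor melt dish_floor knob knob_bore_end shaft_tip matchbox soap_box balm_tin glazed_house small_house" if n=="scene" else "matchbox soap_box balm_tin glazed_house small_house knob_bore_end").split():
        print(l,[(np.round(d["xyz"],4).tolist(),round(d["score"],2)) for d in nets.pinpoint(l,p)[:6]])
```

```text
matchbox [([0.3925, 0.1103, -0.0037], 0.69)]
soap_box [([0.4755, 0.4123, -0.0001], 0.81)]
balm_tin [([0.6775, 0.1736, -0.0018], 0.76), ([0.3971, 0.2607, 0.0478], 0.56)]
glazed_house [([0.6884, 0.2676, 0.0008], 0.64)]
small_house [([0.3968, 0.2567, 0.0483], 0.72), ([0.688, 0.3434, -0.0013], 0.61), ([0.5544, 0.2876, 0.0045], 0.55)]
knob_bore_end [([0.445, -0.0112, 0.0098], 0.51)]
[[419.5, 0.0, 319.0], [0.0, 419.5, 197.1], [0.0, 0.0, 1.0]] [-0.41726674  0.26248915  0.99037745] [[0.919, -0.393, 0.013], [-0.291, -0.702, -0.651], [0.265, 0.594, -0.759]]
scoop [([0.4099, 0.1888, -0.0003], 0.67), ([0.2915, -0.2526, -0.0003], 0.57)]
scoop_grip [([0.2232, -0.2338, 0.0476], 0.74), ([0.3976, 0.2555, 0.0475], 0.56), ([0.5331, 0.2724, 0.0067], 0.34)]
tray_floor [([0.5572, 0.2872, 0.0032], 0.92)]
melt [([0.5597, 0.2523, 0.0055], 0.61), ([0.5342, 0.2725, 0.0029], 0.56), ([0.5729, 0.2684, 0.0051], 0.54), ([0.5298, 0.2255, 0.0071], 0.49), ([0.5724, 0.2241, 0.0033], 0.43)]
dish_floor [([0.6295, 0.0464, 0.0457], 0.58)]
knob [([0.4474, -0.0197, -0.0009], 0.74)]
knob_bore_end [([0.4439, -0.0105, 0.0123], 0.64)]
shaft_tip [([0.5392, 0.0612, 0.0596], 0.47), ([0.4436, -0.0103, 0.011], 0.45)]
matchbox [([0.3966, 0.1075, 0.0029], 0.85)]
soap_box [([0.4798, 0.4099, -0.0016], 0.7)]
balm_tin [([0.6716, 0.1707, -0.0014], 0.72)]
glazed_house [([0.6921, 0.2718, 0.0031], 0.7)]
small_house [([0.6287, 0.0441, 0.0476], 0.39)]
```

View pics/top0.png

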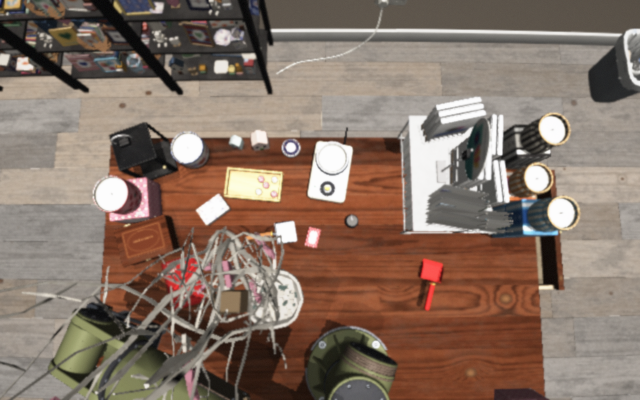

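```bash
echo
```

```text
(no output)
```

View pics/scene1.png

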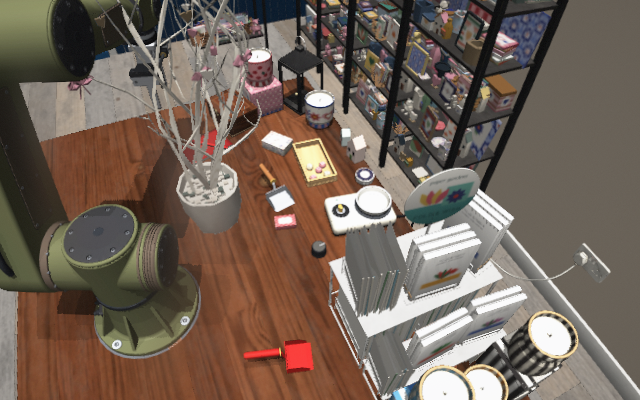

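The top view shows the true scoop at (285,232) with its handle towards the left (+y). It also shows the tray at (253,184), the warmer at (330,172), the knob at (351,221) and the red look-alike at (430,270). A pot plant with branches stands at (275,300), next to the arm. I'll enlarge the work area and map the heights.

```bash
cat > h.py <<'E'
import cv2, numpy as np
def cloud(p):
    h,w=p["z_map"].shape
    u,v=np.meshgrid(np.arange(w),np.arange(h))
    n=cv2.undistortPoints(np.stack([u,v],-1).reshape(-1,1,2).astype(float),p["mtx"],p["dist_coeffs"]).reshape(h,w,2)
    z=p["z_map"][...,None]
    c=np.concatenate([n*z,z],-1)
    return (c-p["t"])@p["R"]
def fmt(d): return [(np.round(e["xyz"],4).tolist(),round(e["score"],2)) for e in d]
E
python3 - <<'E'
from h import *
p=dict(np.load("pics/top1.npz")); s=dict(np.load("pics/scene1.npz"))
c=cloud(p); 
im=p["frame"][120:260,200:380]; cv2.imwrite("pics/crop.png",cv2.resize(im,None,fx=4.4,fy=4.2857,interpolation=cv2.INTER_CUBIC)[:600,:800])
# height map grid of max z, 4cm cells, both cameras
P=np.concatenate([c[p["z_map"]>0],cloud(s)[s["z_map"]>0]])
H=np.full((20,26),np.nan)
for x,y,z in P:
    i=int((x-0)/.04);j=int((y+.3)/.04)
    if 0<=i<20 and 0<=j<26 and x>=0 and y>=-.3: H[i,j]=np.nanmax([H[i,j],z])
print("cols y",[round(-.28+.04*j,2) for j in range(26)])
for i in range(20): print(f"{.02+.04*i:.2f}",*[f"{0 if np.isnan(h) else int(100*h):3d}" for h in H[i]])
E
```

```text
cols y [-0.28, -0.24, -0.2, -0.16, -0.12, -0.08, -0.04, 0.0, 0.04, 0.08, 0.12, 0.16, 0.2, 0.24, 0.28, 0.32, 0.36, 0.4, 0.44, 0.48, 0.52, 0.56, 0.6, 0.64, 0.68, 0.72]
0.02   0   0   0   0   3  30  30  31  65  68  69   0   0  47   0   0   0   0   0   0   0   0   0   0   0   0
0.06   0   0   0   0  23  30  30  30  67  68  69   0   0  47  46   0   0   0   0   0   0   0   0   0   0   0
0.10   0   0   0   0  23  28  29  28  26  68  68  66  63  62  61   0  58  57  56  53  52   0   0   0   0   0
0.14   0   0   0   0   0   0   1  26  22   0   0  42  63  69  60  62  58  57  56  53  52  51   0   0   0   0
0.18   0   5   5   0   0   0   0   0   0   0  13  13  53  79  80  57  81  56  55  52  51  51   0   0   0   0
0.22   0   6   0   0   0   0   0   0   0   0  13  13  92  79  94  82  84  84  53  52  51  49  34   0   0   0
0.26   2   6   2   0   0   0   0   0   0   0  13  94  98  79  94  66  76  82   1   1  48   1   0   0   0   0
0.30   2   2   2   0   0   0   0   0   0   0  98  97  94  91  95  60  72  82   1   2   1   1   7   7   0   0
0.34   0   1   0   0   0   0   0   0   0   0  98  98  93  86  
[... 545 characters left out ...]
 2   1   3   3   0   0   0  11  21  21  20   0
0.58  34  48  19  19   0   0   0   6   6   7   4   0   3   3   3   2   3   0   0   0  14  18  19  19   0   0
0.62  34  46  34  19   0   0   0   7   5   6   4   0   0   2   3   3   3   0  10  10  18  20  26  24   0   0
0.66  34  35  34  19   0   0   0   7   6   6   3   2   2   7   8   5   6   0  10   9  10  24  25  21  17   0
0.70  34  35  34  19   0   0   0   1   6   4   0   2   2   8   9   6   6   0  10  10  10  19  19  17   0   0
0.74   0   0   0   0   0   0   0   0   0   0   0   0   0   0   0   0   0   0   0   0   0   0   0   0   0   0
0.78   0   0   0   0   0   0   0   0   0   0   0   0   0   0   0   0   0   0   0   0   0   0   0   0   0   0
```

View pics/crop.png

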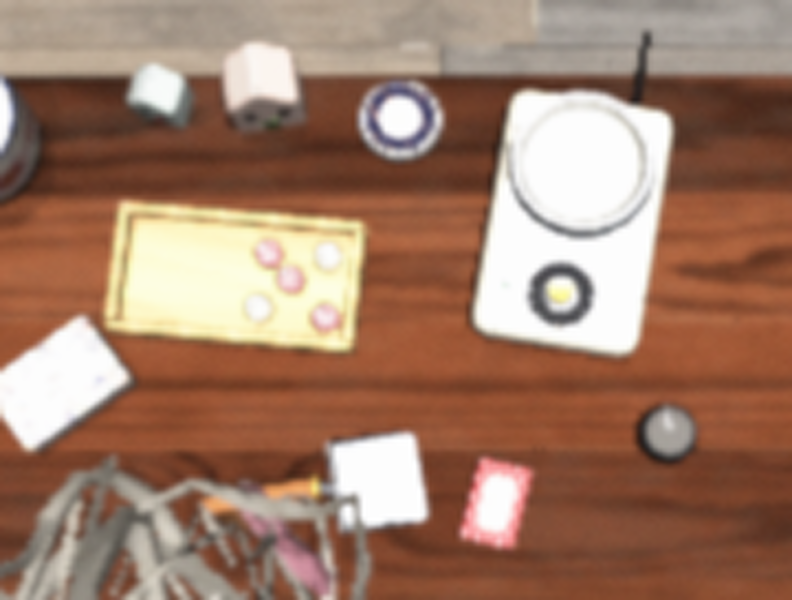

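The crop shows the scoop pan at (375,480) with its orange handle to (205,505). It also shows the tray with 5 melts at its right end, the warmer tilted about -6°, the knob at (668,432) with its pointer up, and the matchbox at (497,503). The branches overhang the handle, so I need their 3D extent.

```bash
python3 - <<'E'
from h import *
p=dict(np.load("pics/top1.npz")); s=dict(np.load("pics/scene1.npz"))
for n,q in (("top",p),("scene",s)):
    print(n,"cam pos",(-q["R"].T@q["t"]).round(3))
    C=cloud(q); m=(q["z_map"]>0)
    f=q["frame"].astype(int); gray=(abs(f[...,0]-f[...,2])<40)&(f.sum(-1)>150)
    m&=(C[...,0]>.05)&(C[...,0]<.5)&(C[...,1]>.05)&(C[...,1]<.6)
    for lo,hi in ((.04,.08),(.08,.14),(.14,.2),(.2,.3),(.3,.4),(.4,.5),(.5,.6),(.6,.7),(.7,.8),(.8,1)):
        k=m&(C[...,2]>lo)&(C[...,2]<hi); P=C[k]
        if len(P): 
            print(lo,len(P),"x",np.percentile(P[:,0],[0,5,50,95,100]).round(2),"y",np.percentile(P[:,1],[0,5,50,95,100]).round(2))
E
python3 - <<'E'
from bench import eyes
import cv2,numpy as np
from h import *
p=eyes.read_camera("wrist"); np.savez("pics/w1.npz",**p)
C=cloud(p); print((-p["R"].T@p["t"]).round(3),C[::80,::80,2].round(2))
cv2.imwrite("pics/w1.png",p["frame"])
E
```

```text
top cam pos [0.337 0.084 1.214]
0.04 1334 x [0.05 0.33 0.39 0.46 0.5 ] y [0.05 0.24 0.56 0.6  0.6 ]
0.08 1644 x [0.05 0.16 0.23 0.48 0.5 ] y [0.05 0.14 0.18 0.59 0.6 ]
0.14 252 x [0.05 0.18 0.47 0.5  0.5 ] y [0.05 0.2  0.59 0.6  0.6 ]
0.2 566 x [0.05 0.16 0.23 0.47 0.5 ] y [0.05 0.19 0.21 0.59 0.6 ]
0.3 1240 x [0.12 0.15 0.19 0.34 0.38] y [0.16 0.19 0.26 0.57 0.6 ]
0.4 2464 x [0.1  0.13 0.22 0.37 0.39] y [0.15 0.18 0.31 0.51 0.57]
0.5 7332 x [0.1  0.12 0.16 0.33 0.38] y [0.18 0.22 0.39 0.53 0.57]
0.6 1860 x [0.12 0.13 0.27 0.36 0.37] y [0.16 0.18 0.28 0.36 0.37]
0.7 2937 x [0.16 0.19 0.25 0.34 0.36] y [0.12 0.16 0.29 0.39 0.4 ]
0.8 5297 x [0.19 0.23 0.28 0.33 0.36] y [0.12 0.13 0.18 0.38 0.41]
scene cam pos [ 0.198 -0.568  0.928]
0.04 1147 x [0.15 0.18 0.38 0.48 0.5 ] y [0.13 0.13 0.29 0.58 0.6 ]
0.08 2635 x [0.15 0.16 0.23 0.47 0.5 ] y [0.13 0.13 0.19 0.58 0.6 ]
0.14 584 x [0.18 0.18 0.25 0.49 0.5 ] y [0.19 0.19 0.21 0.6  0.6 ]
0.2 1554 x [0.15 0.16 0.24 0.35 0.5 ] y [0.18 0.19 0.21 0.56 0.6 ]
0.3 2969 x [0.05 0.14 0.21 0.34 0.39] y [0.05 0.19 0.24 0.53 0.6 ]
0.4 3050 x [0.05 0.14 0.24 0.37 0.4 ] y [0.15 0.18 0.26 0.49 0.53]
0.5 4108 x [0.05 0.08 0.16 0.35 0.38] y [0.05 0.07 0.25 0.39 0.48]
0.6 3247 x [0.05 0.05 0.09 0.12 0.14] y [0.05 0.05 0.09 0.22 0.28]
[0.111 0.544 0.386] [[ 0.    0.   -0.    0.    0.    0.    0.   -0.74]
 [ 0.    0.    0.    0.    0.    0.    0.   -0.74]
 [ 0.    0.    0.    0.    0.    0.    0.   -0.74]
 [ 0.    0.    0.    0.21  0.01  0.    0.   -0.74]
 [ 0.33  0.33  0.32  0.32  0.32  0.32  0.32  0.33]]
```

View pics/w1.png

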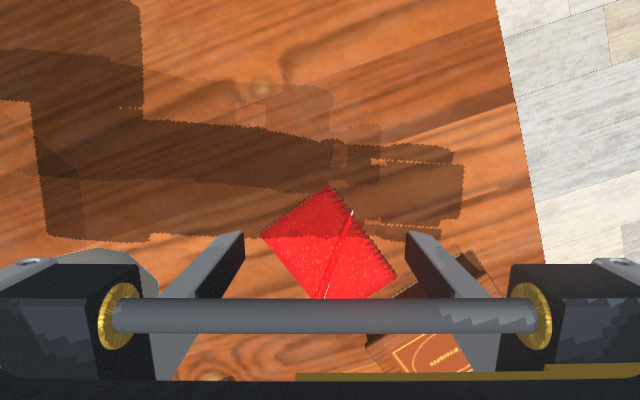

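The wrist view shows only table, a red booklet under the gripper and the arm's shadow. The branches surround the space the arm must cross anyway, so I'll cross slowly and high and watch the forces. First I'll refine the poses from the depth data.

```bash
cat >> h.py <<'E'
def rect(P):
    (c,s,a)=cv2.minAreaRect((P[:,:2]*1000).astype(np.float32)); return np.round(c,1),np.round(s,1),round(a,1)
def near(C,x,y,r,lo,hi,extra=True):
    return C[(np.hypot(C[...,0]-x,C[...,1]-y)<r)&(C[...,2]>lo)&(C[...,2]<hi)&extra]
E
python3 - <<'E'
from h import *
for n in ("top1","scene1"):
    p=dict(np.load(f"pics/{n}.npz")); C=cloud(p); f=p["frame"].astype(int); ok=p["z_map"]>0
    print(n,"table z",np.median(near(C,.45,.05,.03,-.05,.05,ok)[:,2]).round(4))
    W=(f.min(-1)>150)&ok
    print("pan",rect(near(C,.411,.188,.05,-.01,.035,W)))
    Y=(f[...,2]-f[...,0]>40)&(f[...,1]>110)&ok
    P=near(C,.556,.287,.11,.018,.04,ok); print("tray",rect(P),np.median(P[:,2]).round(4))
    P=near(C,.585,.053,.13,.033,.046,ok); print("warmer",rect(P),np.median(P[:,2]).round(4))
    P=near(C,.63,.0475,.06,.058,.075,ok); print("dish rim",np.round(cv2.minEnclosingCircle((P[:,:2]*1000).astype(np.float32)),1) if 0 else cv2.minEnclosingCircle((P[:,:2]*1000).astype(np.float32)))
    P=near(C,.445,-.015,.035,.018,.035,ok); print("knob",cv2.minEnclosingCircle((P[:,:2]*1000).astype(np.float32)),P.mean(0).round(4),len(P))
    P=near(C,.54,.06,.025,.05,.07,ok); print("shaft",P.mean(0).round(4),len(P))
    O=(f[...,2]-f[...,0]>60)&ok; P=near(C,.397,.26,.05,.04,.065,O); print("handle",rect(P) if len(P)>3 else 0,P.mean(0).round(4),len(P))
E
```

```text
top1 table z -0.0002
pan (array([409. , 188.9]), array([63.2, 61.4]), 9.5)
tray (array([538.4, 294.8]), array([182.2, 129.9]), 85.1) 0.0262
warmer (array([594.3,  52.5]), array([114.4, 177.6]), 80.3) 0.0403
dish rim ((630.7274780273438, 46.41867446899414), 49.00706481933594)
knob ((443.6214904785156, -12.880634307861328), 19.179065704345703) [ 0.443  -0.0125  0.0262] 119
shaft [0.5374 0.0624 0.0587] 17
handle (array([398.7, 263.2]), array([18.1, 76.4]), 8.1) [0.3989 0.2554 0.0549] 66
scene1 table z -0.0014
pan (array([412. , 197.6]), array([65. , 77.3]), 11.4)
tray (array([540.1, 295.2]), array([193.9, 129.2]), 86.1) 0.0248
warmer (array([595.8,  50.9]), array([114. , 176.6]), 79.3) 0.0391
dish rim ((631.9403686523438, 46.43313980102539), 49.934303283691406)
knob ((444.43597412109375, -14.565040588378906), 19.451135635375977) [ 0.4441 -0.0163  0.0241] 149
shaft [0.5388 0.0588 0.0566] 25
handle (array([400. , 261.2]), array([14.9, 80.1]), 9.8) [0.4003 0.2576 0.0532] 109
```

Call:
servo_tool --pt "0 0 -0.1 2 -2.5 1 9.4" --pt "0 0 -0.2 4 -5 1 9.4" --pt "0 0 -0.3 6 -7.5 1 9.4" --pt "0 0 -0.4 8 -10 1 9.4" --pt "0 0 -0.5 10 -12.5 1 9.4"

```text
time: 2.0
eef_pos: [0.2761, 0.3952, 0.2155]
ee_rot: [[-0.676, 0.737, 0.0], [0.737, 0.676, 0.0], [-0.0, 0.0, -1.0]]
wrist_force: [1.1, 0.9, 0.2]
grip_width: 0.999
gripper_force: 0.0
```

Call:
servo_tool --pt "0 0 -0.1 2 -2.3 0 9.4" --pt "0 0 -0.2 4 -4.6 0 7" --pt "0 0 -0.3 6 -7 0 5" --pt "0 0 -0.4 8 -9.2 0 5" --pt "0 0 -0.5 10 -11.5 0 5" --pt "0 0 -0.58 12.3 -13.7 0 5" --pt "0 0 -0.58 12.3 -13.7 -2 5" --pt "0 0 -0.58 12.3 -13.7 -4 5"

```text
time: 2.8
eef_pos: [0.3992, 0.2586, 0.1752]
ee_rot: [[-0.163, 0.987, 0.001], [0.987, 0.163, 0.001], [0.0, 0.001, -1.0]]
wrist_force: [-1.5, -0.0, -0.5]
grip_width: 0.532
gripper_force: 0.0
```

Run:
```python
from bench import bot,eyes,nets
from h import *
s=bot.state(); print(s["time"],s["joint_positions"].round(1),s["joint_efforts"].round(1),s["eef_pos"].round(4),s["wrist_force"].round(1))
p=eyes.read_camera("wrist"); C=cloud(p); f=p["frame"].astype(int); ok=p["z_map"]>0
cv2.imwrite("pics/w2.png",p["frame"]); np.savez("pics/w2.npz",**p)
print(fmt(nets.pinpoint("scoop",p)),fmt(nets.pinpoint("scoop_grip",p)))
O=(f[...,2]-f[...,0]>60)&ok
P=near(C,.399,.26,.07,.045,.065,O); print(len(P), rect(P) if len(P)>3 else 0, P.mean(0))
W=(f.min(-1)>150)&ok; P=near(C,.411,.188,.06,-.01,.035,W); print(len(P),rect(P) if len(P)>3 else 0)
```

```text
2.8 [ 28.5   9.3 101.   -0.   69.6  19.1] [ -1.2 -46.5 -36.2   0.    1.    0. ] [0.3992 0.2586 0.1752] [-1.5 -0.  -0.5]
[([0.4115, 0.1892, 0.0035], 0.78), ([0.5328, 0.2756, 0.0068], 0.22)] [([0.4002, 0.2598, 0.0415], 0.75), ([0.3942, 0.1088, 0.0058], 0.69)]
714 (array([396.4, 266.3]), array([15.7, 77. ]), 11.2) [0.39770017 0.26437557 0.05724919]
2085 (array([410.3, 190.5]), array([62.4, 58.2]), 9.4)
```

View pics/w2.png

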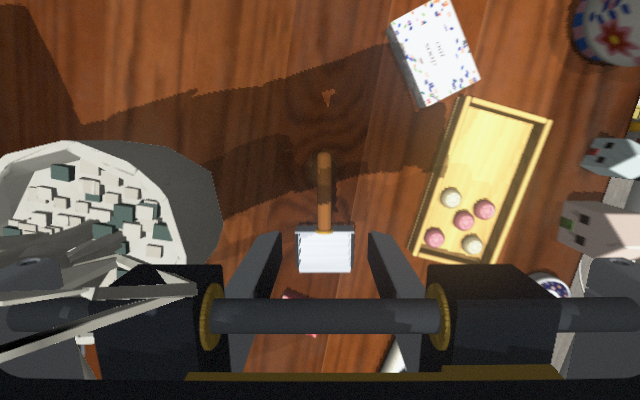

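The wrist view shows the handle at (324,195), centred between the fingers, with the pan at (325,250). A branch passes right through the gripper without any force, so the plant is only scenery. Next: descend and grip.

Call:
servo_tool --pt "0 0 0.01 -0.1 0 -3 5" --pt "0 0 0.01 -0.1 0 -6 5" --pt "0 0 0.01 -0.1 0 -9 5" --pt "0 0 0.01 -0.1 0 -12 5" --pt "0 0 0.01 -0.1 0 -14 5" --pt "0 0 0.01 -0.1 0 -14.6 5" --pt "0 0 0.01 -0.1 0 -14.6 1" --pt "0 0 0.01 -0.1 0 -14.6 1" --pt "0 0 0.01 -0.1 0 -14.6 1" --pt "0 0 0.01 -0.1 0 -14.6 1" --pt "0 0 0.01 -0.1 0 -14.6 1" --pt "0 0 0.01 -0.1 0 -14.6 1" --grip_force 60

```text
time: 4.15
eef_pos: [0.3978, 0.2594, 0.0299]
ee_rot: [[-0.175, 0.985, 0.001], [0.985, 0.175, 0.001], [0.0, 0.001, -1.0]]
wrist_force: [-0.8, 0.4, 2.5]
grip_width: 0.143
gripper_force: 60.0
```

Call:
servo_tool --pt "0 0 0 0 0 1 1" --pt "0 0 0 0 0 3 1" --pt "0 0 0 0 0 6 1" --pt "0 0 0 0 0 9 1"

```text
time: 4.55
eef_pos: [0.3971, 0.259, 0.1208]
ee_rot: [[-0.175, 0.985, -0.001], [0.985, 0.175, -0.0], [-0.0, -0.001, -1.0]]
wrist_force: [1.0, -0.0, -1.8]
grip_width: 0.146
gripper_force: 60.0
```

Run:
```python
from bench import bot,eyes,nets
from h import *
s=bot.state(); print(s["time"],s["eef_pos"].round(4),s["ee_rot"].round(3).tolist(),s["wrist_force"].round(1),s["torque"].round(2))
for n in ("w2","top1","scene1"):
    p=dict(np.load(f"pics/{n}.npz")); C=cloud(p); f=p["frame"].astype(int); ok=p["z_map"]>0
    hsv=cv2.cvtColor(p["frame"],cv2.COLOR_BGR2HSV).astype(int)
    Y=(hsv[...,0]>14)&(hsv[...,0]<35)&(hsv[...,1]>50)&(hsv[...,2]>120)&ok
    P=near(C,.556,.287,.11,.021,.04,Y); print(n,"rim",len(P),rect(P),np.median(P[:,2]))
    P=near(C,.556,.287,.11,.0,.015,Y); print("floor",np.median(P[:,2]))
    M=ok&(C[...,2]>.015)&(C[...,2]<.03)&(hsv[...,1]<110)
    M&=(np.hypot(C[...,0]-.552,C[...,1]-.248)<.045)
    k,l,st,ce=cv2.connectedComponentsWithStats(M.astype(np.uint8))
    print([(np.median(C[l==i],0).round(4).tolist(),int(st[i,4])) for i in range(1,k) if st[i,4]>(60 if n=="w2" else 8)])
p=eyes.read_camera("wrist"); cv2.imwrite("pics/w3.png",p["frame"]); C=cloud(p)
f=p["frame"].astype(int); W=(f.min(-1)>130)&(p["z_map"]>0); P=near(C,.411,.188,.06,.06,.13,W); print("pan",len(P),rect(P) if len(P)>3 else 0,P.mean(0),np.percentile(P[:,2],[5,50,95]))
A=np.c_[P[:,0]-.41,P[:,1]-.19,np.ones(len(P))]; print(np.linalg.lstsq(A,P[:,2],rcond=None)[0])
```

```text
4.55 [0.3971 0.259  0.1208] [[-0.175, 0.985, -0.001], [0.985, 0.175, -0.0], [-0.0, -0.001, -1.0]] [ 1.  -0.  -1.8] [ 0.    0.02 -0.02]
w2 rim 3166 (array([539.7, 292.1]), array([171.3, 127.2]), 84.9) 0.02889595792809485
floor 0.007593026647184565
[([0.5334, 0.2756, 0.0204], 301), ([0.5727, 0.2692, 0.0204], 306), ([0.5537, 0.2537, 0.0205], 276), ([0.5945, 0.2433, 0.0289], 69), ([0.5272, 0.2296, 0.0201], 272), ([0.57, 0.2285, 0.0202], 283)]
top1 rim 355 (array([556.5, 289.3]), array([174.2,  92.9]), 85.0) 0.027127848348653564
floor 0.006477673644376449
[([0.5933, 0.2431, 0.0249], 21), ([0.5725, 0.2671, 0.0195], 31), ([0.572, 0.2246, 0.0192], 32), ([0.5559, 0.2521, 0.0183], 32), ([0.5487, 0.2058, 0.0266], 15), ([0.5343, 0.2737, 0.0189], 34), ([0.5278, 0.2266, 0.0195], 34), ([0.5088, 0.2471, 0.0284], 11)]
scene1 rim 287 (array([557. , 285.7]), array([177.6,  93.9]), 84.6) 0.026109844038501785
floor 0.005244417712681393
[([0.5631, 0.2558, 0.0182], 46), ([0.5352, 0.2705, 0.0176], 23), ([0.5114, 0.251, 0.0268], 16), ([0.5501, 0.2212, 0.0187], 62)]
pan 1096 (array([412.5, 172.2]), array([35.2, 22.6]), 9.5) [0.41235735 0.1724669  0.09352796] [0.09223749 0.09359003 0.09467537]
[-0.01474192  0.07955759  0.0949576 ]
```

Call:
servo_tool --pt "0 0 -0.04 2 1.5 0 1" --pt "0 0 -0.1 5 4 0 1" --pt "0 0 -0.16 8.5 7 0 1" --pt "0 0 -0.22 12 10 0 1" --pt "0 0 -0.26 15 12.5 0 1" --pt "0 0 -0.26 16.6 14 0 1" --pt "0 0 -0.26 16.6 14 -2 1" --pt "0 0 -0.26 16.6 14 -4 1" --pt "0 0 -0.26 16.6 14 -5 1"

```text
time: 5.5
eef_pos: [0.5628, 0.3988, 0.0675]
ee_rot: [[0.084, 0.996, -0.003], [0.996, -0.084, -0.002], [-0.002, -0.002, -1.0]]
wrist_force: [-0.3, -0.1, -1.3]
grip_width: 0.145
gripper_force: 60.0
```

```bash
cat > scoopfit.py <<'E'
from bench import bot,eyes,nets
from h import *
import sys
s=bot.state(); e=s["eef_pos"]; print(s["time"],e.round(4),s["ee_rot"].round(3).tolist(),s["wrist_force"].round(1))
p=eyes.read_camera("top"); C=cloud(p); f=p["frame"].astype(int); ok=p["z_map"]>0
np.savez("pics/%s.npz"%sys.argv[1],**p)
v,u=[int(x) for x in (200,250)]
cv2.imwrite("pics/%s.png"%sys.argv[1],cv2.resize(p["frame"][130:250,200:360],None,fx=5,fy=5,interpolation=cv2.INTER_CUBIC))
R=s["ee_rot"]; h=R[:,0]*-1
o=e+.07*h-.0; print("expected origin",o.round(4),"heading",np.degrees(np.arctan2(h[1],h[0])).round(1))
print("scoop",fmt(nets.pinpoint("scoop",p)))
W=(f.min(-1)>130)&ok
P=near(C,o[0],o[1],.05,e[2]-.035,e[2]-.005,W); print("pan",len(P),rect(P) if len(P)>3 else 0)
E
python3 scoopfit.py t3
```

```text
5.5 [0.5628 0.3988 0.0675] [[0.084, 0.996, -0.003], [0.996, -0.084, -0.002], [-0.002, -0.002, -1.0]] [-0.3 -0.1 -1.3]
expected origin [0.5569 0.329  0.0676] heading -94.8
scoop [([0.2946, -0.2555, 0.0017], 0.92), ([0.5597, 0.3268, 0.036], 0.59), ([0.6769, 0.1752, 0.0025], 0.3)]
pan 409 (array([555.8, 329. ]), array([59.6, 63.7]), 84.5)
```

View pics/t3.png

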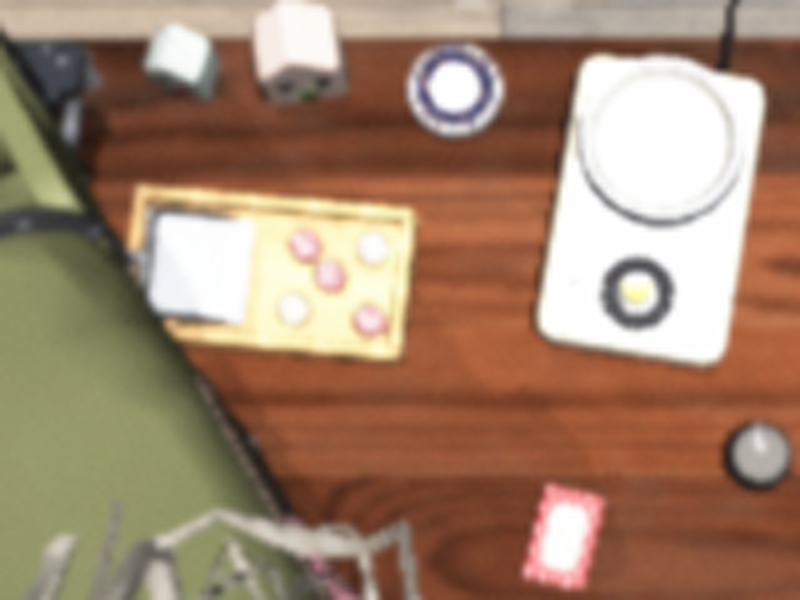

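The pan (200,270) hangs over the empty half of the tray, parallel to its walls, and the melts at (290–375, 245–320) are undisturbed. I'll lower it to the tray floor.

Call:
servo_tool --pt "0 0 0 0.15 0 -1 1" --pt "0 0 0 0.15 0 -2 1" --pt "0 0 0 0.15 0 -2.6 1" --pt "0 0 0 0.15 0 -2.9 1" --pt "0 0 0 0.15 0 -3.1 1" --pt "0 0 0 0.15 0 -3.1 1"

```text
time: 6.2
eef_pos: [0.565, 0.3993, 0.0384]
ee_rot: [[0.084, 0.996, -0.0], [0.996, -0.084, 0.0], [0.0, -0.0, -1.0]]
wrist_force: [-0.2, 0.3, -1.3]
grip_width: 0.142
gripper_force: 60.0
```

Call:
servo_tool --pt "0 0 0 0 0 -0.1 1" --pt "0 0 0 0 0 -0.2 1" --pt "0 0 0 0 0 -0.2 1"

```text
time: 6.5
eef_pos: [0.565, 0.3992, 0.0364]
ee_rot: [[0.084, 0.996, -0.0], [0.996, -0.084, 0.0], [-0.0, -0.0, -1.0]]
wrist_force: [-0.1, -0.6, -1.0]
grip_width: 0.14
gripper_force: 60.0
```

Call:
servo_tool --pt "0 0 0 0 0 -0.05 1" --pt "0 0 0 0 0 -0.1 1" --pt "0 0 0 0 0 -0.1 1"

```text
time: 6.8
eef_pos: [0.5651, 0.3994, 0.0359]
ee_rot: [[0.084, 0.996, 0.0], [0.996, -0.084, 0.0], [0.0, 0.0, -1.0]]
wrist_force: [-2.2, 0.4, 2.7]
grip_width: 0.141
gripper_force: 60.0
```

Call:
servo_tool --pt "0 0 0 -0.07 -0.8 0 1" --pt "0 0 0 -0.14 -1.6 0 1" --pt "0 0 0 -0.21 -2.4 0 1" --pt "0 0 0 -0.28 -3.2 0 1" --pt "0 0 0 -0.35 -4 0 1" --pt "0 0 0 -0.42 -4.8 0 1" --pt "0 0 0 -0.49 -5.6 0 1" --pt "0 0 0 -0.53 -6.1 0 1" --pt "0 0 0 -0.57 -6.6 0 1" --pt "0 0 0 -0.57 -6.6 0 1"

```text
time: 7.8
eef_pos: [0.5596, 0.3323, 0.0359]
ee_rot: [[0.085, 0.996, 0.001], [0.996, -0.085, 0.0], [0.0, 0.001, -1.0]]
wrist_force: [0.4, 1.0, 4.6]
grip_width: 0.141
gripper_force: 60.0
```

```bash
python3 scoopfit.py t4
```

```text
7.8 [0.5596 0.3323 0.0359] [[0.085, 0.996, 0.001], [0.996, -0.085, 0.0], [0.0, 0.001, -1.0]] [0.4 1.  4.6]
expected origin [0.5536 0.2626 0.0359] heading -94.9
scoop [([0.2928, -0.2535, 0.0013], 0.92), ([0.5539, 0.259, 0.0049], 0.77), ([0.5671, 0.2144, 0.0048], 0.16)]
pan 600 (array([559.1, 252.5]), array([98.6, 75.1]), 27.2)
```

View pics/t4.png

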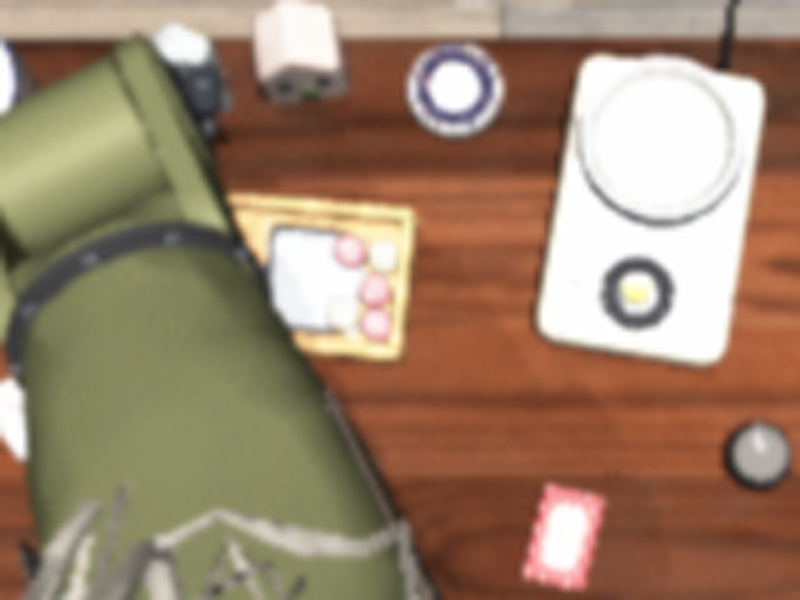

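Two melts (350,250 and 345,315) are already riding onto the pan and the other three are against the end wall. I'll push 1 cm further, draw back a little, then tilt and lift.

Call:
servo_tool --pt "0 0 0 -0.04 -0.5 0 1" --pt "0 0 0 -0.09 -1 0 1" --pt "0 0 0 -0.09 -1 0 1" --pt "0 0 0 -0.05 -0.6 0.05 1" --pt "0 0 0 -0.01 -0.2 0.05 1" --pt "0 0 0 0.02 0.2 0.05 1"

```text
time: 8.5
eef_pos: [0.5594, 0.335, 0.0356]
ee_rot: [[0.084, 0.996, -0.001], [0.996, -0.084, -0.001], [-0.001, -0.001, -1.0]]
wrist_force: [-0.1, -2.4, 2.9]
grip_width: 0.143
gripper_force: 60.0
```

```bash
python3 scoopfit.py t5
```

```text
8.5 [0.5594 0.335  0.0356] [[0.084, 0.996, -0.001], [0.996, -0.084, -0.001], [-0.001, -0.001, -1.0]] [-0.1 -2.4  2.9]
expected origin [0.5535 0.2653 0.0357] heading -94.8
scoop [([0.2905, -0.2535, -0.0022], 0.85), ([0.5543, 0.2635, 0.0052], 0.7)]
pan 591 (array([558.7, 255.4]), array([99.3, 75.1]), 26.4)
```

View pics/t5.png

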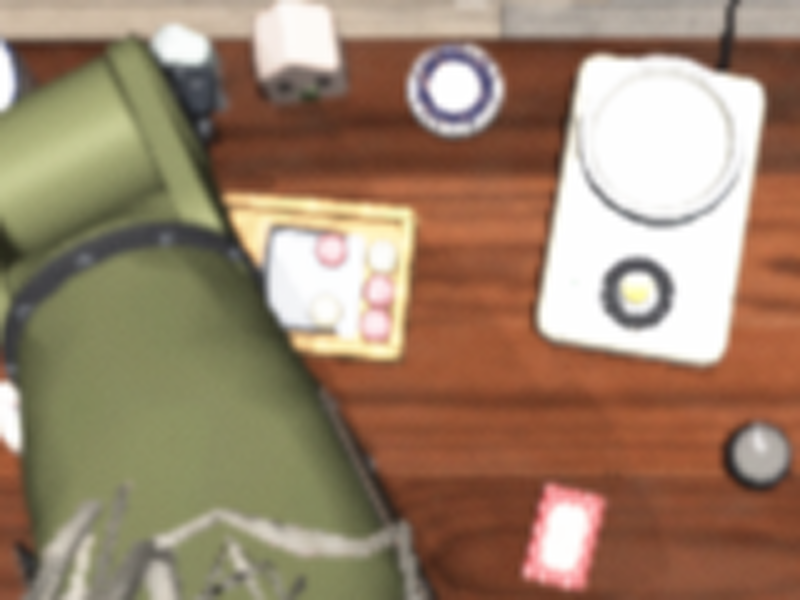

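Exactly two melts (332,250 pink and 325,310 ivory) are fully on the pan, and the other three stay at the wall. I'll tilt the nose up and lift.

Call:
servo_tool --pt "-0.05 0.004 0 0 0.1 0.3 1" --pt "-0.1 0.008 0 0 0.3 0.8 1" --pt "-0.15 0.013 0 0 0.4 1.5 1" --pt "-0.2 0.017 0 0 0.5 2.4 1" --pt "-0.25 0.021 0 0 0.5 3.4 1" --pt "-0.26 0.022 0 0 0.5 4.6 1" --pt "-0.26 0.022 0 0 0.5 6 1" --pt "-0.26 0.022 0 0 0.5 7.5 1" --pt "-0.26 0.022 0 0 0.5 9 1" --pt "-0.26 0.022 0 0 0.5 9.8 1" --pt "-0.26 0.022 0 0 0.5 10 1"

```text
time: 9.7
eef_pos: [0.5599, 0.3403, 0.1375]
ee_rot: [[0.082, 0.996, -0.02], [0.963, -0.084, -0.256], [-0.257, 0.001, -0.967]]
wrist_force: [0.4, 0.2, -1.6]
grip_width: 0.145
gripper_force: 60.0
```

```bash
python3 scoopfit.py t6
python3 - <<'E'
from bench import bot
print(bot.state()["joint_positions"].round(1))
E
```

```text
9.7 [0.5599 0.3403 0.1375] [[0.082, 0.996, -0.02], [0.963, -0.084, -0.256], [-0.257, 0.001, -0.967]] [ 0.4  0.2 -1.6]
expected origin [0.5542 0.2728 0.1555] heading -94.9
scoop [([0.5566, 0.2641, 0.1283], 0.96), ([0.29, -0.2536, 0.0027], 0.64)]
pan 263 (array([553.6, 266.2]), array([58.5, 60.8]), 85.5)
[ 32.9  40.1  64.  -11.8  85.3  39.7]
```

View pics/t6.png

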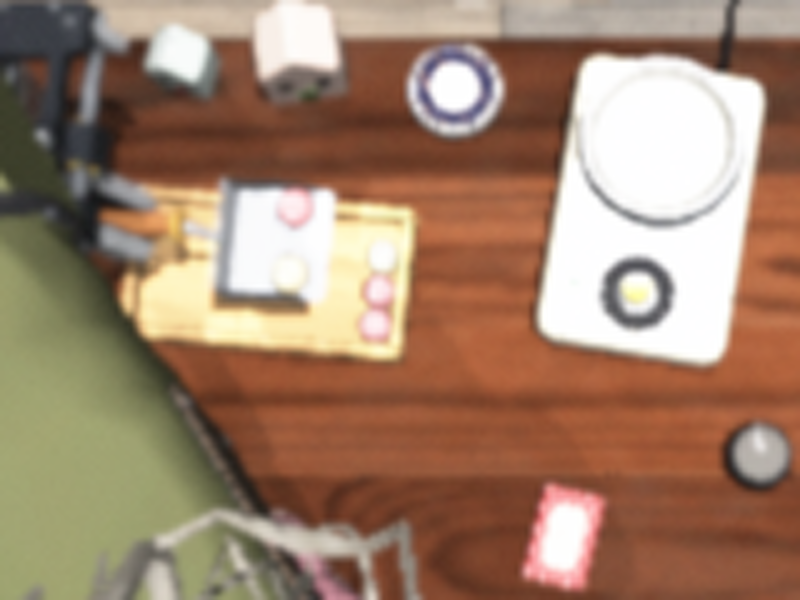

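Run:
```python
from h import *
p=dict(np.load("pics/t6.npz")); C=cloud(p); f=p["frame"].astype(int); ok=p["z_map"]>0
P=near(C,.5535,.266,.03,.11,.16,ok); h=np.array([-.084,-.996])
hsv=cv2.cvtColor(p["frame"],cv2.COLOR_BGR2HSV)
x=(P[:,:2]-[.5535,.266])@h
for a in range(-30,30,6):
    k=(x>=a/1e3)&(x<a/1e3+.006); print(a,k.sum(),np.percentile(P[k,2],[5,25,50]).round(4) if k.any() else 0)
```

```text
-30 28 [0.1201 0.1222 0.1269]
-24 29 [0.1204 0.1214 0.1232]
-18 35 [0.121  0.1234 0.1246]
-12 38 [0.123  0.1245 0.1257]
-6 37 [0.1246 0.1265 0.1271]
0 35 [0.1265 0.1293 0.1402]
6 42 [0.1293 0.1317 0.1432]
12 41 [0.1296 0.1343 0.1428]
18 36 [0.1298 0.1323 0.1343]
24 20 [0.1309 0.1327 0.134 ]
```

The pan tilts about 15° with the two melts (295,207 and 290,272) stable mid-pan. I'll carry it smoothly to the dish.

Call:
servo_tool --pt "0 0 0 0.25 -0.5 0 1" --pt "0 0 0 0.8 -1.8 0 1" --pt "0 0 0 1.7 -3.7 0 1" --pt "0 0 0 2.8 -6.2 0 1" --pt "0 0 0 4 -8.9 0 1" --pt "0 0 0 5.3 -11.7 0 1" --pt "0 0 0 6.4 -14.2 0 1" --pt "0 0 0 7.3 -16.2 0 1" --pt "0 0 0 7.9 -17.4 0 1" --pt "0 0 0 8.1 -17.9 0 1" --pt "0 0 0 8.1 -17.9 0 1"

```text
time: 10.9
eef_pos: [0.6405, 0.1608, 0.1357]
ee_rot: [[0.082, 0.996, -0.022], [0.963, -0.085, -0.257], [-0.258, -0.0, -0.966]]
wrist_force: [-0.6, 0.2, -1.0]
grip_width: 0.148
gripper_force: 60.0
```

```bash
python3 scoopfit.py t7;  python3 - <<'E'
from h import *
p=dict(np.load("pics/t7.npz")); C=cloud(p); ok=p["z_map"]>0
P=near(C,.637,.088,.06,.105,.165,ok); h=np.array([-.084,-.996])
x=(P[:,:2]-[.631,.0465])@h; l=(P[:,:2]-[.631,.0465])@np.array([.996,-.084])
print("fwd",np.percentile(x,[0,1,50,99,100]).round(4),"lat",np.percentile(l,[0,1,50,99,100]).round(4)); k=x>np.percentile(x,97); print(P[k,2].mean())
E
```

```text
10.9 [0.6405 0.1608 0.1357] [[0.082, 0.996, -0.022], [0.963, -0.085, -0.257], [-0.258, -0.0, -0.966]] [-0.6  0.2 -1. ]
expected origin [0.6348 0.0934 0.1538] heading -94.8
scoop [([0.6337, 0.0839, 0.1232], 0.97), ([0.2912, -0.2551, 0.0037], 0.82)]
pan 239 (array([634.3,  86.2]), array([57.8, 61.6]), 85.2)
fwd [-0.0992 -0.0899 -0.0434 -0.0112 -0.0101] lat [-0.0335 -0.033   0.0001  0.0305  0.0307]
0.1331383530181803
```

Call:
servo_tool --pt "0.087 -0.007 0 -0.01 -0.09 0.25 1" --pt "0.175 -0.015 0 -0.02 -0.21 0.5 1" --pt "0.26 -0.022 0 -0.04 -0.46 0.62 1" --pt "0.349 -0.029 0 -0.06 -0.72 0.73 1" --pt "0.42 -0.035 0 -0.09 -1.03 0.63 1" --pt "0.489 -0.041 0 -0.11 -1.35 0.53 1" --pt "0.55 -0.046 0 -0.14 -1.7 0.45 1" --pt "0.611 -0.051 0 -0.17 -2.03 0.4 1" --pt "0.663 -0.056 0 -0.2 -2.4 0.6 1" --pt "0.716 -0.06 0 -0.23 -2.7 0.8 1" --pt "0.716 -0.06 0 -0.23 -2.7 0.8 1" --pt "0.716 -0.06 0 -0.23 -2.7 0.8 1"

```text
time: 12.2
eef_pos: [0.6381, 0.1347, 0.1439]
ee_rot: [[0.075, 0.997, 0.036], [0.895, -0.083, 0.439], [0.44, -0.001, -0.898]]
wrist_force: [0.2, 1.5, -1.5]
grip_width: 0.146
gripper_force: 60.0
```

```bash
cat > melts.py <<'E'
import sys
from h import *
from bench import eyes,bot
s=bot.state(); print(s["time"],s["eef_pos"].round(4))
p=eyes.read_camera("top"); np.savez("pics/%s.npz"%sys.argv[1],**p)
C=cloud(p); ok=p["z_map"]>0
hsv=cv2.cvtColor(p["frame"],cv2.COLOR_BGR2HSV).astype(int)
M=ok&(np.hypot(C[...,0]-.633,C[...,1]-.07)<.08)&((hsv[...,1]>35)&((hsv[...,0]<35)|(hsv[...,0]>165)))&(hsv[...,2]>120)&(C[...,2]>.045)
k,l,st,ce=cv2.connectedComponentsWithStats(M.astype(np.uint8))
print([(np.median(C[l==i],0).round(3).tolist(),int(st[i,4])) for i in range(1,k) if st[i,4]>5])
h=np.array([-.084,-.996]); x=(C[...,:2]-[.631,.0465])@h; la=(C[...,:2]-[.631,.0465])@np.array([.996,-.084])
for L in (-.025,-.015,0,.015,.025):
    print("lat",L,[ (int(1000*a), int(1000*np.median(C[...,2][k]))) for a in np.arange(-.08,.06,.008) for k in [ok&(abs(la-L)<.005)&(x>=a)&(x<a+.008)&(C[...,2]>.02)] if k.any()])
E
python3 melts.py t8
```

```text
12.2 [0.6381 0.1347 0.1439]
[([0.62, 0.027, 0.429], 846), ([0.637, 0.14, 0.173], 43)]
lat -0.025 [(-80, 212), (-72, 258), (-64, 264), (-56, 273), (-48, 282), (-40, 325), (-32, 405), (-24, 421), (-16, 431), (-8, 449), (0, 456), (7, 453), (15, 417), (23, 416), (31, 413), (39, 410), (47, 407), (55, 404)]
lat -0.015 [(-80, 186), (-72, 262), (-64, 264), (-56, 264), (-48, 286), (-40, 330), (-32, 408), (-24, 424), (-16, 436), (-8, 446), (0, 453), (7, 448), (15, 427), (23, 424), (31, 420), (39, 417), (47, 413), (55, 409)]
lat 0 [(-80, 171), (-72, 255), (-64, 257), (-56, 276), (-48, 286), (-40, 336), (-32, 406), (-24, 422), (-16, 434), (-8, 442), (0, 449), (7, 437), (15, 432), (23, 428), (31, 425), (39, 420), (47, 417), (55, 412)]
lat 0.015 [(-80, 198), (-72, 257), (-64, 264), (-56, 263), (-48, 284), (-40, 357), (-32, 402), (-24, 419), (-16, 431), (-8, 440), (0, 442), (7, 432), (15, 429), (23, 425), (31, 422), (39, 416), (47, 411), (55, 406)]
lat 0.025 [(-72, 260), (-64, 264), (-56, 272), (-48, 280), (-32, 400), (-24, 413), (-16, 427), (-8, 436), (0, 436), (7, 430), (15, 422), (23, 418), (31, 414), (39, 409), (47, 403), (55, 400)]
```

```bash
cat > sm.py <<'E'
import sys
from h import *
from bench import eyes,bot,nets
p=eyes.read_camera("scene"); np.savez("pics/%s.npz"%sys.argv[1],**p)
print(bot.state()["time"],[e for e in fmt(nets.look_for("melt",p))])
C=cloud(p); ok=p["z_map"]>0
hsv=cv2.cvtColor(p["frame"],cv2.COLOR_BGR2HSV).astype(int)
M=ok&(np.hypot(C[...,0]-.633,C[...,1]-.07)<.08)&(hsv[...,1]>25)&((hsv[...,0]<35)|(hsv[...,0]>165))&(hsv[...,2]>120)&(C[...,2]>.043)&(C[...,2]<.14)
k,l,st,ce=cv2.connectedComponentsWithStats(M.astype(np.uint8))
print([(np.median(C[l==i],0).round(3).tolist(),int(st[i,4])) for i in range(1,k) if st[i,4]>5])
E
python3 sm.py s8
```

```text
12.3 [([0.6086, 0.0505, 0.0786], 0.42)]
[([0.615, 0.052, 0.08], 39), ([0.653, 0.047, 0.08], 19)]
```

Call:
servo_tool --pt "0.044 -0.004 0 -0.03 -0.32 0.32 1" --pt "0.087 -0.007 0 -0.05 -0.64 0.64 1" --pt "0.131 -0.011 0 -0.08 -0.98 0.93 1" --pt "0.175 -0.015 0 -0.11 -1.32 1.22 1" --pt "0.175 -0.015 0 -0.11 -1.32 1.22 1" --pt "0.175 -0.015 0 -0.11 -1.32 1.22 1"

```text
time: 12.95
eef_pos: [0.6371, 0.1213, 0.1561]
ee_rot: [[0.067, 0.997, 0.049], [0.804, -0.083, 0.588], [0.59, -0.0, -0.807]]
wrist_force: [1.1, 0.6, -1.3]
grip_width: 0.144
gripper_force: 60.0
```

```bash
python3 sm.py s9
```

```text
13.0 [([0.6438, 0.0195, 0.0579], 0.58), ([0.4742, 0.39, 0.0249], 0.51), ([0.6107, 0.025, 0.0578], 0.38)]
[([0.614, 0.026, 0.057], 46)]
```

Both melts lie in the dish (tops at z≈0.058, both inside its radius). I'll retreat, level the scoop and carry it back to the bare table.

Call:
servo_tool --pt "0 0 0 0.05 0.6 1.5 1" --pt "-0.05 0.004 0 0.1 1.5 3 1" --pt "-0.15 0.013 0 -0.5 3.5 3 1" --pt "-0.25 0.021 0 -2.5 5.5 3 1" --pt "-0.35 0.029 0 -5.5 7.5 3 1" --pt "-0.45 0.038 0 -8.5 9.5 3 1" --pt "-0.55 0.046 0 -12 11.5 2 1" --pt "-0.626 0.053 0 -15.5 13 0 1" --pt "-0.626 0.053 0 -19 13.9 -1 1" --pt "-0.626 0.053 0 -22.1 13.9 -3 1" --pt "-0.626 0.053 0 -22.1 13.9 -5 1"

```text
time: 14.15
eef_pos: [0.4136, 0.2614, 0.1071]
ee_rot: [[0.082, 0.997, 0.002], [0.997, -0.082, 0.006], [0.006, 0.001, -1.0]]
wrist_force: [1.0, 0.4, -2.0]
grip_width: 0.142
gripper_force: 60.0
```

Run:
```python
from bench import bot
s=bot.state(); print(s["time"],s["eef_pos"].round(4),s["ee_rot"].round(3).tolist(),s["joint_positions"].round(1))
```

```text
14.15 [0.4136 0.2614 0.1071] [[0.082, 0.997, 0.002], [0.997, -0.082, 0.006], [0.006, 0.001, -1.0]] [ 27.9  15.7 103.2   0.3  60.9  32.4]
```

Call:
servo_tool --pt "-0.006 0 0 0 0 -2.5 1" --pt "-0.006 0 0 0 0 -5 1" --pt "-0.006 0 0 0 0 -6.8 1" --pt "-0.006 0 0 0 0 -7.4 1" --pt "-0.006 0 0 0 0 -7.6 1" --pt "-0.006 0 0 0 0 -7.7 1" --pt "-0.006 0 0 0 0 -7.7 1"

```text
time: 14.85
eef_pos: [0.4166, 0.2604, 0.0301]
ee_rot: [[0.084, 0.996, 0.002], [0.996, -0.084, -0.0], [-0.0, 0.002, -1.0]]
wrist_force: [0.4, 0.3, -0.7]
grip_width: 0.139
gripper_force: 60.0
```

Barely touching. A touch lower, then release and rise.

Call:
servo_tool --pt "0 0 0 0 0 -0.05 1" --pt "0 0 0 0 0 -0.1 1" --pt "0 0 0 0 0 -0.1 2.5" --pt "0 0 0 0 0 -0.1 3.5" --pt "0 0 0 0 0 -0.1 4" --pt "0 0 0 0 0 -0.1 4" --pt "0 0 0 0 0 1 4" --pt "0 0 0 0 0 4 4" --pt "0 0 0 0 0 8 4" --pt "0 0 0 0 0 12 5" --grip_force 20

```text
time: 15.85
eef_pos: [0.4158, 0.2598, 0.1512]
ee_rot: [[0.084, 0.996, -0.0], [0.996, -0.084, -0.001], [-0.001, -0.0, -1.0]]
wrist_force: [1.2, -0.3, 0.4]
grip_width: 0.482
gripper_force: 0.0
```

Run:
```python
from bench import bot,eyes,nets
from h import *
s=bot.state(); print(s["time"],s["eef_pos"].round(4),s["ee_rot"].round(3).tolist(),s["joint_positions"].round(1))
p=eyes.read_camera("wrist"); C=cloud(p); f=p["frame"].astype(int); ok=p["z_map"]>0
np.savez("pics/w10.npz",**p)
W=(f.min(-1)>130)&ok; P=near(C,.411,.19,.05,-.01,.03,W); print(rect(P),np.percentile(P[:,2],[5,50,95]))
O=(f[...,2]-f[...,0]>60)&ok;P=near(C,.417,.26,.06,.045,.065,O); print(rect(P),np.percentile(P[:,2],[5,50,95]))
p=eyes.read_camera("top");np.savez("pics/t10.npz",**p)
print(fmt(nets.pinpoint("scoop",p)),fmt(nets.look_for("melt",p)))
```

```text
15.85 [0.4158 0.2598 0.1512] [[0.084, 0.996, -0.0], [0.996, -0.084, -0.001], [-0.001, -0.0, -1.0]] [ 2.770e+01  1.270e+01  1.003e+02 -1.000e-01  6.700e+01  3.260e+01]
(array([410.3, 188.8]), array([61.8, 62.8]), 84.9) [0.00147745 0.00325103 0.00475753]
(array([415.2, 266.3]), array([77.4, 16.3]), 86.9) [0.05537626 0.05733873 0.05877855]
[([0.4103, 0.1886, -0.0023], 0.71), ([0.2939, -0.2526, -0.0], 0.56)] [([0.5733, 0.2146, 0.0173], 0.52), ([0.6449, 0.0282, 0.0592], 0.38)]
```

The scoop lies flat at (0.410, 0.189), heading -95°. Next I'll look at the shaft and knob from above.

Call:
servo_tool --pt "0 0 0 2 -3.3 1 6" --pt "0 0 0 4.2 -6.6 2 6" --pt "0 0 0 6.3 -10 3 6" --pt "0 0 0 8.4 -13.2 3 6" --pt "0 0 0 10.5 -16.5 3 6" --pt "0 0 0 12.5 -19.7 3 6" --pt "0 0 0 12.5 -19.7 3 6"

```text
time: 16.75
eef_pos: [0.5419, 0.0597, 0.1773]
ee_rot: [[0.087, 0.996, -0.003], [0.996, -0.087, -0.002], [-0.002, -0.002, -1.0]]
wrist_force: [-0.4, 0.6, 0.8]
grip_width: 0.637
gripper_force: 0.0
```

Run:
```python
from bench import bot,eyes,nets
from h import *
s=bot.state(); print(s["time"],s["eef_pos"].round(4))
p=eyes.read_camera("wrist"); C=cloud(p); ok=p["z_map"]>0
np.savez("pics/w11.npz",**p); cv2.imwrite("pics/w11.png",p["frame"])
P=near(C,.54,.0625,.02,.054,.066,ok); print("shaft",len(P),P.mean(0),rect(P),cv2.minEnclosingCircle((P[:,:2]*1000).astype(np.float32)))
v,u=np.where((np.hypot(C[...,0]-.54,C[...,1]-.0625)<.02)&ok&(C[...,2]>.054)); print("px",u.min(),u.max(),v.min(),v.max())
P=near(C,.631,.0465,.055,.055,.075,ok); print("dish rim",len(P))
P=near(C,.444,-.014,.04,.015,.035,ok); print("knob",len(P), cv2.minEnclosingCircle((P[:,:2]*1000).astype(np.float32)) if len(P) else 0)
v,u=np.where((np.hypot(C[...,0]-.444,C[...,1]+.014)<.03)&ok&(C[...,2]>.018)); print("px",(u.min(),u.max(),v.min(),v.max()) if len(u) else 0)
print(fmt(nets.pinpoint("shaft_tip",p)),fmt(nets.pinpoint("knob",p)),fmt(nets.look_for("melt",p)))
```

```text
16.75 [0.5419 0.0597 0.1773]
shaft 169 [0.53828091 0.06377909 0.06030132] (array([537.8,  63.9]), array([15.2, 10.4]), 84.9) ((540.1077270507812, 63.39691925048828), 7.898102283477783)
px 265 368 190 381
dish rim 3168
knob 89 ((434.2558898925781, -0.9975700378417969), 12.316118240356445)
px (np.int64(226), np.int64(239), np.int64(248), np.int64(265))
[([0.5367, 0.0642, 0.0631], 0.77)] [([0.4441, -0.0088, 0.0033], 0.62)] [([0.5657, 0.2185, 0.014], 0.94), ([0.6452, 0.0285, 0.0616], 0.94), ([0.6122, 0.0304, 0.0609], 0.88), ([0.5282, 0.2209, 0.0163], 0.85), ([0.548, 0.2189, 0.0195], 0.61)]
```

```bash
cat > dfit.py <<'E'
from h import *
from scipy.optimize import minimize
p=dict(np.load("pics/w11.npz")); C=cloud(p); ok=p["z_map"]>0
# rectify plane z=.059 around shaft at 0.25mm
g=np.arange(-.016,.016,.00025); X,Y=np.meshgrid(.540+g,.0635+g,indexing="ij")
pts=np.stack([X,Y,np.full_like(X,.059)],-1).reshape(-1,3)
uv,_=cv2.projectPoints(pts,cv2.Rodrigues(p["R"])[0],p["t"],p["mtx"],p["dist_coeffs"])
uv=uv.reshape(*X.shape,2).astype(np.float32)
im=cv2.remap(p["frame"],uv[...,0],uv[...,1],cv2.INTER_LINEAR)
zi=cv2.remap(C[...,2].astype(np.float32),uv[...,0],uv[...,1],cv2.INTER_LINEAR)
hsv=cv2.cvtColor(im,cv2.COLOR_BGR2HSV).astype(int)
for y in range(0,128,8): print(*["%3d/%3d/%2d"%(hsv[x,y,1],hsv[x,y,2],1000*zi[x,y]) for x in range(0,128,12)])
M=((zi>.0535)).astype(float)
def D(q,x=X,y=Y):
    cx,cy,a=q[0]/1e3,q[1]/1e3,q[2]; dx,dy=x-cx,y-cy
    s=np.minimum(.008-np.hypot(dx,dy),.0025-(dx*np.cos(a)+dy*np.sin(a)))
    return 1/(1+np.exp(-s/.0003))
def fit(M):
    best=None
    for a in np.radians(range(-180,180,30)):
        r=minimize(lambda q:((D(q)-M)**2).sum(),[540,63.5,a],method="Nelder-Mead",options=dict(maxiter=800,xatol=1e-3))
        if best is None or r.fun<best.fun: best=r
    return best.x[:2].round(2),np.degrees(best.x[2]).round(1),round(best.fun,1)
print("depth",M.sum()*.0625,fit(M))
for th in (120,140,160):
    for nm,Mc in (("V",hsv[...,2]>th),):
        print(nm,th,Mc.sum()*.0625,fit(Mc.astype(float)))
for th in (60,90,110): 
    Mc=(hsv[...,1]>th)&(hsv[...,2]>110); print("S",th,Mc.sum()*.0625,fit(Mc.astype(float)))
P=C[ok&(C[...,2]>.036)&(C[...,2]<.044)&(abs(C[...,0]-.595)<.12)&(abs(C[...,1]-.05)<.09)]; print("warmer",rect(P))
E
python3 dfit.py
```

```text
9/249/42   9/245/41  15/118/42  12/ 85/42   7/104/42   3/ 93/42  15/ 87/42  12/ 87/42   8/187/42  19/178/42  10/245/42
 10/248/42  11/189/42  15/ 84/42  15/ 85/41  18/ 86/42  11/ 90/43  14/ 88/60  12/ 87/41  11/118/42  11/ 91/42  16/125/42
 20/167/42   7/171/42  12/ 84/42  12/ 84/41   9/ 85/42  11/ 89/42  14/ 88/43  15/ 87/43  14/ 89/42  12/ 88/42  11/ 90/42
 16/ 82/41   9/ 89/42  12/ 83/42  15/ 87/42  15/ 84/42  11/ 92/41   9/ 87/42  17/ 89/42  11/ 89/42  14/ 89/42  14/ 90/42
 15/ 83/42  18/ 85/42  12/ 85/41   3/ 85/42  25/ 90/44 113/154/51  80/130/56   9/ 88/41   9/ 88/42   8/ 91/41  11/ 89/42
  9/ 82/42  12/ 85/41  12/ 85/42  15/ 85/41 153/218/60 160/245/60 108/222/60  11/185/42  11/ 90/42  11/ 89/41  14/ 89/41
  9/ 84/41  12/ 84/42  12/ 84/42  34/142/56 161/247/61 161/247/61 117/234/60  11/234/42  12/167/42  11/ 89/43  14/ 91/41
 12/ 85/42  12/ 83/42   9/ 85/43 125/224/60 162/246/60 158/246/60 130/240/61  10/232/43  11/228/42   9/ 89/42  14/ 92/43
  3/ 80/41   9/ 82/43   4/129/42 156/222/60 162/246/61 161/246/60 154/242/59   9/234/42  10/230/42   6/127/42   6/ 88/42
  9/ 82/41   
[... 734 characters left out ...]
  12/ 82/42   3/ 79/41  11/136/44  10/150/41   7/115/42   2/103/42  12/ 85/41   9/ 87/42   9/ 86/42
depth 169.6875 (array([540.29,  63.6 ]), np.float64(0.0), np.float64(437.8))
V 120 394.1875 (array([540.35,  65.12]), np.float64(80.0), np.float64(3844.1))
V 140 361.375 (array([540.12,  64.48]), np.float64(72.6), np.float64(3380.4))
V 160 333.375 (array([540.44,  64.42]), np.float64(74.1), np.float64(2998.6))
S 60 157.25 (array([540.14,  63.78]), np.float64(-4.2), np.float64(195.1))
S 90 148.4375 (array([540.12,  63.89]), np.float64(-4.9), np.float64(148.9))
S 110 143.125 (array([540.08,  63.96]), np.float64(-5.0), np.float64(142.2))
warmer (array([594.9,  54.2]), array([110.9, 174.4]), 80.8)
```

The brass D fits well: axis (0.5401, 0.0639), flat facing azimuth ≈ -5°. I'll look at the knob from the same relative pose so that calibration bias cancels.

Call:
servo_tool --pt "0 0 0 -2 -1.6 0 6" --pt "0 0 0 -4.5 -3.6 0 6" --pt "0 0 0 -7 -5.6 -1 6" --pt "0 0 0 -9.6 -7.8 -2.3 6" --pt "0 0 0 -9.6 -7.8 -3.3 6" --pt "0 0 0 -9.6 -7.8 -3.3 6"

```text
time: 17.55
eef_pos: [0.4445, -0.0143, 0.1454]
ee_rot: [[0.084, 0.996, -0.001], [0.996, -0.084, -0.001], [-0.001, -0.001, -1.0]]
wrist_force: [0.6, -0.0, 0.1]
grip_width: 0.637
gripper_force: 0.0
```

Run:
```python
from bench import bot,eyes,nets
from h import *
s=bot.state(); e=s["eef_pos"]; print(s["time"],e.round(4),s["ee_rot"].round(3).tolist(),s["joint_positions"].round(1))
p=eyes.read_camera("wrist"); C=cloud(p); ok=p["z_map"]>0
np.savez("pics/w12.npz",**p); 
P=near(C,.444,-.014,.04,.022,.035,ok); print("top",len(P),P.mean(0),cv2.minEnclosingCircle((P[:,:2]*1000).astype(np.float32)),rect(P))
g=np.arange(-.024,.024,.00025); X,Y=np.meshgrid(.444+g,-.014+g,indexing="ij")
pts=np.stack([X,Y,np.full_like(X,.026)],-1).reshape(-1,3)
uv,_=cv2.projectPoints(pts,cv2.Rodrigues(p["R"])[0],p["t"],p["mtx"],p["dist_coeffs"])
uv=uv.reshape(*X.shape,2).astype(np.float32)
im=cv2.remap(p["frame"],uv[...,0],uv[...,1],cv2.INTER_LINEAR)
zi=cv2.remap(C[...,2].astype(np.float32),uv[...,0],uv[...,1],cv2.INTER_LINEAR)
v=im.min(-1).astype(int)
for t in (160,190,210):
    M=(v>t)&(zi>.02); 
    Q=np.c_[X[M],Y[M]]*1000
    if len(Q)>20:
        c=Q.mean(0); w,V=np.linalg.eigh(np.cov((Q-c).T)); print(t,len(Q)*.0625,c,np.sqrt(w),np.degrees(np.arctan2(V[1,1],V[0,1])), "from centre az",)
M=zi>.022; print("disc area",M.sum()*.0625,X[M].mean(),Y[M].mean(),"expect",np.pi*19**2)
vis=np.flip(np.flip(im,0),1).copy(); cv2.imwrite("pics/knobrect.png",cv2.resize(vis,None,fx=3,fy=3))
```

```text
17.55 [ 0.4445 -0.0143  0.1454] [[0.084, 0.996, -0.001], [0.996, -0.084, -0.001], [-0.001, -0.001, -1.0]] [-6.500e+00  7.500e+00  1.075e+02 -1.000e-01  6.510e+01 -1.700e+00]
top 1207 [ 0.44423113 -0.01096238  0.02725432] ((444.09088134765625, -11.88117790222168), 19.339380264282227) (array([444.1, -12. ]), array([38.1, 37.3]), 86.4)
160 28.9375 [452.97570194 -10.7100432 ] [0.57460017 4.22958262] -172.10067610494877 from centre az
190 13.8125 [453.26131222 -10.71040724] [0.3207331  4.15648805] -172.17912902500137 from centre az
disc area 1094.5625 0.4439545194998002 -0.011364557757094709 expect 1134.1149479459152
```

View pics/knobrect.png

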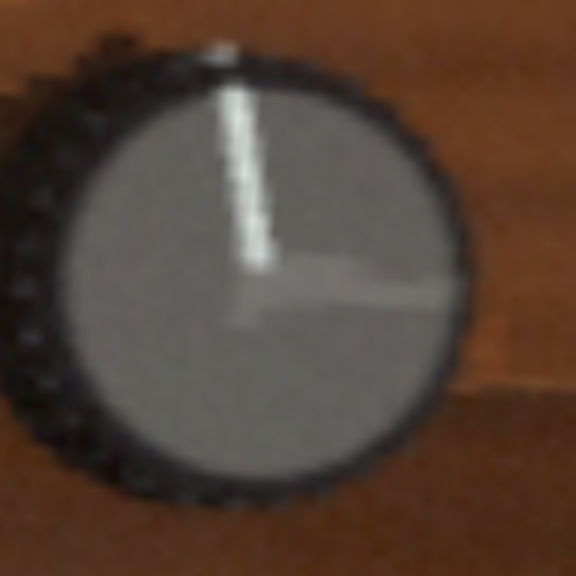

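The rectified view shows the knob centred at (444.1, -11.9) mm, with the white pointer running up-left at azimuth +7.9°. So it needs about -12.7° of turn. I'll centre it by one gentle grasp, then re-measure so that the hand-eye bias cancels.

Call:
servo_tool --pt "0 0 0 0 0.3 0 6" --pt "0 0 0 0 0.3 -4 6" --pt "0 0 0 0 0.3 -8 6" --pt "0 0 0 0 0.3 -11 6" --pt "0 0 0 0 0.3 -13 6" --pt "0 0 0 0 0.3 -13.8 6" --pt "0 0 0 0 0.3 -13.8 3" --pt "0 0 0 0 0.3 -13.8 3" --pt "0 0 0 0 0.3 -13.8 3" --pt "0 0 0 0 0.3 -13.8 3" --pt "0 0 0 0 0.3 -13.8 3" --grip_force 8

```text
time: 18.7
eef_pos: [0.4459, -0.0119, 0.0092]
ee_rot: [[0.084, 0.996, 0.002], [0.996, -0.084, -0.001], [-0.001, 0.002, -1.0]]
wrist_force: [-0.2, 1.7, 7.2]
grip_width: 0.4
gripper_force: 8.0
```

Call:
servo_tool --pt "0 0 0 0 0 0 4.5" --pt "0 0 0 0 0 0 6" --pt "0 0 0 0 0 0 6" --pt "0 0 0 0 0 3 6" --pt "0 0 0 0 0 7 6" --pt "0 0 0 0 0 11 6" --pt "0 0 0 0 0 13.8 6" --pt "0 0 0 0 0 13.8 6" --pt "0 0 0 0 0 13.8 6" --pt "0 0 0 0 0 13.8 6"

```text
time: 19.7
eef_pos: [0.4445, -0.0119, 0.1449]
ee_rot: [[0.084, 0.996, -0.002], [0.996, -0.084, -0.001], [-0.001, -0.002, -1.0]]
wrist_force: [0.4, -0.5, -0.1]
grip_width: 0.639
gripper_force: 0.0
```

```bash
cat > kn.py <<'E'
from bench import bot,eyes,nets
from h import *
def knob(n=1,c=(.444,-.012)):
    out=[]
    for _ in range(n):
        s=bot.state(); e=s["eef_pos"]; R=s["ee_rot"]
        p=eyes.read_camera("wrist"); C=cloud(p); ok=p["z_map"]>0
        g=np.arange(-.024,.024,.00025); X,Y=np.meshgrid(c[0]+g,c[1]+g,indexing="ij")
        pts=np.stack([X,Y,np.full_like(X,.026)],-1).reshape(-1,3)
        uv=cv2.projectPoints(pts,cv2.Rodrigues(p["R"])[0],p["t"],p["mtx"],p["dist_coeffs"])[0].reshape(*X.shape,2).astype(np.float32)
        im=cv2.remap(p["frame"],uv[...,0],uv[...,1],cv2.INTER_LINEAR)
        zi=cv2.remap(C[...,2].astype(np.float32),uv[...,0],uv[...,1],cv2.INTER_LINEAR)
        M=(im.min(-1)>160)&(zi>.02); Q=np.c_[X[M],Y[M]]*1000; q=Q.mean(0); w,V=np.linalg.eigh(np.cov((Q-q).T)); d=V[:,1]*np.sign(V[0,1])
        # gray top disc
        P=C[(np.hypot(C[...,0]-c[0],C[...,1]-c[1])<.03)&ok&(C[...,2]>.0225)&(C[...,2]<.035)]
        ce,r=cv2.minEnclosingCircle((P[:,:2]*1000).astype(np.float32)); ce=np.array(ce)
        hv=im.astype(int); G=(zi>.022)&(hv.min(-1)>75)&(hv.max(-1)-hv.min(-1)<30); m=cv2.minEnclosingCircle((np.c_[X[G],Y[G]]*1000).astype(np.float32))
        perp=np.array([-d[1],d[0]]); off=(q-ce)@perp
        print(s["time"],"tcp",e.round(4),"circle",ce.round(2),round(r,2),"gray",np.round(m[0],2),round(m[1],2),"rect",rect(P)[0],"az",np.degrees(np.arctan2(d[1],d[0])).round(1),"line off",off.round(2),"tool",((ce/1e3-e[:2])@R[:2,:2]*1000).round(2), ((np.array(m[0])/1e3-e[:2])@R[:2,:2]*1000).round(2))
if __name__=="__main__": knob(2)
E
python3 kn.py
```

```text
19.7 tcp [ 0.4445 -0.0119  0.1449] circle [445.52 -12.1 ] 19.48 gray [447.05 -11.19] 17.74 rect [445.4 -11.8] az 8.0 line off 0.02 tool [-0.1   1.03] [0.94 2.49]
19.75 tcp [ 0.4445 -0.0119  0.1449] circle [445.4  -12.08] 19.33 gray [447.12 -11.5 ] 17.72 rect [445.3 -11.7] az 8.3 line off -0.05 tool [-0.09  0.9 ] [0.64 2.58]
```

Call:
servo_tool --pt "0 0 -0.05 1 0.8 3.3 6" --pt "0 0 -0.1 3 2.4 3.3 6" --pt "0 0 -0.15 5.5 4.4 3.3 6" --pt "0 0 -0.225 8 6.4 3.3 6" --pt "0 0 -0.225 9.5 7.6 3.3 6" --pt "0 0 -0.225 9.5 7.6 3.3 6" --pt "0 0 -0.225 9.5 7.6 3.3 6" --pt "0 0 -0.225 9.5 7.6 3.3 6"

```text
time: 20.6
eef_pos: [0.5395, 0.0635, 0.1788]
ee_rot: [[0.304, 0.953, -0.001], [0.953, -0.304, -0.001], [-0.001, -0.001, -1.0]]
wrist_force: [0.6, -0.7, 0.3]
grip_width: 0.635
gripper_force: 0.0
```

```bash
cat > sh.py <<'E'
from bench import bot,eyes
from h import *
from scipy.optimize import minimize
for _ in range(2):
    s=bot.state(); e=s["eef_pos"]; R=s["ee_rot"]
    p=eyes.read_camera("wrist"); C=cloud(p); np.savez("pics/w13.npz",**p)
    g=np.arange(-.016,.016,.00025); X,Y=np.meshgrid(.540+g,.0635+g,indexing="ij")
    pts=np.stack([X,Y,np.full_like(X,.059)],-1).reshape(-1,3)
    uv=cv2.projectPoints(pts,cv2.Rodrigues(p["R"])[0],p["t"],p["mtx"],p["dist_coeffs"])[0].reshape(*X.shape,2).astype(np.float32)
    im=cv2.remap(p["frame"],uv[...,0],uv[...,1],cv2.INTER_LINEAR)
    zi=cv2.remap(C[...,2].astype(np.float32),uv[...,0],uv[...,1],cv2.INTER_NEAREST)
    hsv=cv2.cvtColor(im,cv2.COLOR_BGR2HSV).astype(int)
    def D(q):
        dx,dy=X-q[0]/1e3,Y-q[1]/1e3; a=q[2]
        return 1/(1+np.exp(-np.minimum(.008-np.hypot(dx,dy),.0025-(dx*np.cos(a)+dy*np.sin(a)))/.0003))
    for th in (70,100):
        M=((hsv[...,1]>th)&(hsv[...,2]>160)).astype(float)
        r=min((minimize(lambda q:((D(q)-M)**2).sum(),[540,63.5,a],method="Nelder-Mead",options=dict(maxiter=800,xatol=1e-3)) for a in (-.5,0,.4)),key=lambda r:r.fun)
        print(s["time"],"tcp",e.round(4),M.sum()*.0625,r.x[:2].round(2),np.degrees(r.x[2]).round(1),round(r.fun),"tool az",np.degrees(np.arctan2(R[1,1],R[0,1])).round(1), "k_m shift world", (R[:2,:2]@np.array([-.1,.95])).round(2))
    P=near(C,.5401,.0639,.012,.05,.07,p["z_map"]>0); print("z",np.median(P[:,2]))
E
python3 sh.py
```

```text
20.6 tcp [0.5395 0.0635 0.1788] 137.0 [540.34  63.26] -2.0 99 tool az -17.7 k_m shift world [ 0.87 -0.38]
20.6 tcp [0.5395 0.0635 0.1788] 134.875 [540.36  63.25] -2.7 100 tool az -17.7 k_m shift world [ 0.87 -0.38]
z 0.06030909557684523
20.65 tcp [0.5396 0.0635 0.179 ] 137.9375 [540.37  63.24] -1.8 98 tool az -17.7 k_m shift world [ 0.87 -0.38]
20.65 tcp [0.5396 0.0635 0.179 ] 135.6875 [540.39  63.24] -2.5 99 tool az -17.7 k_m shift world [ 0.87 -0.38]
z 0.06042444720857428
```

Consistent: the present TCP is exactly the insertion pose, and the flat is at about -3.5°. I'll go back along the same shift, grasp and return.

Call:
servo_tool --pt "0 0 0.05 -1.5 -1.2 0 6" --pt "0 0 0.1 -4 -3.2 0 6" --pt "0 0 0.15 -6.5 -5.2 -2 6" --pt "0 0 0.203 -8.5 -6.8 -4 6" --pt "0 0 0.203 -9.5 -7.6 -6 6" --pt "0 0 0.203 -9.5 -7.6 -10 6" --pt "0 0 0.203 -9.5 -7.6 -13.5 6" --pt "0 0 0.203 -9.5 -7.6 -16 6" --pt "0 0 0.203 -9.5 -7.6 -16.8 6" --pt "0 0 0.203 -9.5 -7.6 -16.8 6" --pt "0 0 0.203 -9.5 -7.6 -16.8 5" --pt "0 0 0.203 -9.5 -7.6 -16.8 4.2"

```text
time: 21.9
eef_pos: [0.4459, -0.0121, 0.0124]
ee_rot: [[0.106, 0.994, 0.002], [0.994, -0.106, -0.001], [-0.001, 0.002, -1.0]]
wrist_force: [0.1, 0.2, 1.5]
grip_width: 0.505
gripper_force: 0.0
```

Call:
servo_tool --pt "0 0 0 0 0 0 3" --pt "0 0 0 0 0 0 3" --pt "0 0 0 0 0 0 3" --pt "0 0 0 0 0 0 3" --grip_force 40

```text
time: 22.3
eef_pos: [0.4457, -0.012, 0.012]
ee_rot: [[0.106, 0.994, 0.001], [0.994, -0.106, -0.001], [-0.001, 0.002, -1.0]]
wrist_force: [-2.2, -0.4, 7.8]
grip_width: 0.394
gripper_force: 40.2
```

Call:
servo_tool --pt "0 0 0 0 0 1 3" --pt "0 0 0 0 0 4 3" --pt "0 0 0 0 0 8 3" --pt "0 0 -0.05 1.5 1.2 8.5 3" --pt "0 0 -0.1 4 3.2 8.5 3" --pt "0 0 -0.15 6.5 5.2 8.5 3" --pt "0 0 -0.203 8.5 6.8 8.5 3" --pt "0 0 -0.203 9.5 7.6 8.5 3" --pt "0 0 -0.203 9.5 7.6 7 3" --pt "0 0 -0.203 9.5 7.6 6.3 3" --pt "0 0 -0.203 9.5 7.6 6.3 3" --pt "0 0 -0.203 9.5 7.6 6.3 3"

```text
time: 23.5
eef_pos: [0.5401, 0.0639, 0.0747]
ee_rot: [[0.304, 0.953, -0.0], [0.953, -0.304, -0.001], [-0.001, 0.0, -1.0]]
wrist_force: [0.3, -0.6, -0.4]
grip_width: 0.397
gripper_force: 40.2
```

Run:
```python
from bench import bot,eyes
from h import *
for _ in range(2):
    s=bot.state(); print(s["time"],s["eef_pos"].round(4),s["ee_rot"].round(3).tolist(),s["wrist_force"].round(1))
    p=eyes.read_camera("wrist")
C=cloud(p); ok=p["z_map"]>0; np.savez("pics/w14.npz",**p)
e=s["eef_pos"]; P=near(C,e[0],e[1],.03,e[2]-.005,e[2]+.025,ok); print(len(P),P.mean(0) if len(P) else 0)
```

```text
23.5 [0.5401 0.0639 0.0747] [[0.304, 0.953, -0.0], [0.953, -0.304, -0.001], [-0.001, 0.0, -1.0]] [ 0.3 -0.6 -0.4]
23.55 [0.5402 0.0639 0.0749] [[0.304, 0.953, 0.0], [0.953, -0.304, -0.001], [-0.001, 0.001, -1.0]] [ 0.5  0.3 -0.4]
4594 [0.54095821 0.06796119 0.08873009]
```

Run:
```python
from h import *
p=dict(np.load("pics/w14.npz")); C=cloud(p); ok=p["z_map"]>0
e=np.array([.5401,.0639,.0748]); zt=.0748+.014
K=ok&(abs(C[...,2]-zt)<.006)&(np.hypot(C[...,0]-e[0],C[...,1]-e[1])<.024)
f=p["frame"].astype(int); w=f.min(-1)
print("zt",zt,"med",np.median(C[...,2][K]), K.sum(), "white pct",np.percentile(w[K],[50,90,97,99]))
M=K&(w>150); Q=C[M][:,:2]*1000
if len(Q)>10:
    q=np.median(Q,0); Q=Q[np.hypot(*(Q-q).T)<12]; q=Q.mean(0); wv,V=np.linalg.eigh(np.cov((Q-q).T)); d=V[:,1]*np.sign(V[0,1]); print(len(Q),q,np.sqrt(wv),np.degrees(np.arctan2(d[1],d[0])))
G=K&(w>70)&(w<140)&(f.max(-1)-w<30); Q=C[G][:,:2]*1000; print(Q.min(0),Q.max(0))
```

```text
zt 0.0888 med 0.09023283900223876 3713 white pct [ 49. 100. 104. 116.]
11 [548.93394389  48.66381145] [1.00868972 4.41402316] 29.20716185465731
[519.87830702  46.22257192] [563.80204508  80.73262101]
```

Call:
servo_tool --pt "0 0 0 0.05 -0.05 0 3" --pt "0 0 0 0.05 -0.05 -0.2 3" --pt "0 0 0 0.05 -0.05 -0.35 3" --pt "0 0 0 0.05 -0.05 -0.5 3" --pt "0 0 0 0.05 -0.05 -0.6 3"

```text
time: 24.1
eef_pos: [0.5405, 0.0635, 0.0679]
ee_rot: [[0.304, 0.953, -0.0], [0.953, -0.304, -0.001], [-0.001, -0.0, -1.0]]
wrist_force: [0.5, 0.4, -0.3]
grip_width: 0.394
gripper_force: 40.2
```

No resistance with the underside about 3 mm below the tip height, so it is entering. Continuing.

Call:
servo_tool --pt "0 0 0 0 0 -0.2 3" --pt "0 0 0 0 0 -0.4 3" --pt "0 0 0 0 0 -0.6 3" --pt "0 0 0 0 0 -0.7 3" --pt "0 0 0 0 0 -0.7 3" --grip_force 60

```text
time: 24.6
eef_pos: [0.5405, 0.0635, 0.061]
ee_rot: [[0.304, 0.953, -0.001], [0.953, -0.304, -0.001], [-0.001, -0.0, -1.0]]
wrist_force: [-0.8, -0.3, -0.2]
grip_width: 0.392
gripper_force: 60.4
```

Call:
servo_tool --pt "0 0 0 0 0 -0.15 3" --pt "0 0 0 0 0 -0.3 3" --pt "0 0 0 0 0 -0.4 3" --pt "0 0 0 0 0 -0.5 3" --pt "0 0 0 0 0 -0.5 3"

```text
time: 25.1
eef_pos: [0.5408, 0.0636, 0.0563]
ee_rot: [[0.304, 0.953, 0.0], [0.953, -0.304, -0.001], [-0.001, 0.0, -1.0]]
wrist_force: [-0.5, 0.7, 4.1]
grip_width: 0.389
gripper_force: 60.4
```

Call:
servo_tool --pt "0 0 0 0 0 -0.1 3" --pt "0 0 0 0 0 -0.2 3" --pt "0 0 0 0 0 -0.3 3" --pt "0 0 0 0 0 -0.3 3" --pt "0 0 0 0 0 -0.3 3"

```text
time: 25.6
eef_pos: [0.541, 0.0636, 0.0548]
ee_rot: [[0.304, 0.953, 0.001], [0.953, -0.304, -0.001], [-0.001, 0.001, -1.0]]
wrist_force: [-9.2, -0.5, 23.4]
grip_width: 0.39
gripper_force: 60.5
```

At the stop: 23 N, with the TCP where expected. I'll ease slightly and verify everything.

Call:
servo_tool --pt "0 0 0 0 0 0.04 3" --pt "0 0 0 0 0 0.04 3" --pt "0 0 0 0 0 0.04 3"

```text
time: 25.9
eef_pos: [0.5409, 0.0636, 0.0549]
ee_rot: [[0.304, 0.953, 0.001], [0.953, -0.304, -0.001], [-0.001, 0.001, -1.0]]
wrist_force: [-7.0, -0.0, 19.5]
grip_width: 0.388
gripper_force: 60.5
```

Run:
```python
from bench import bot,eyes,nets
from h import *
s=bot.state(); print(s["time"],s["eef_pos"].round(4),s["wrist_force"].round(1),s["torque"].round(2))
for n in ("scene","wrist","top"):
    p=eyes.read_camera(n)
    print(n,"melt",fmt(nets.look_for("melt",p)),"knob",fmt(nets.pinpoint("knob",p)))
    if n=="top":
        for l in "scoop matchbox soap_box balm_tin glazed_house small_house".split(): print(l,fmt(nets.pinpoint(l,p))[:3])
s=bot.state(); print(s["time"],s["eef_pos"].round(4),s["wrist_force"].round(1))
```

```text
25.9 [0.5409 0.0636 0.0549] [-7.  -0.  19.5] [-0.14  1.56 -0.02]
scene melt [([0.6398, 0.0224, 0.0607], 0.42)] knob [([0.5417, 0.0552, 0.0421], 0.52), ([0.6715, 0.1744, 0.0], 0.36)]
wrist melt [([0.612, 0.0376, 0.0588], 0.91), ([0.6436, 0.028, 0.0623], 0.88), ([0.5248, 0.2145, 0.0147], 0.62)] knob [([0.5402, 0.0638, 0.0453], 0.84)]
top melt [([0.5692, 0.2162, 0.0187], 0.4)] knob []
scoop [([0.411, 0.187, -0.0009], 0.68), ([0.2929, -0.2545, 0.0025], 0.65)]
matchbox [([0.5695, 0.2202, 0.0046], 0.29)]
soap_box [([0.4791, 0.4115, -0.0015], 0.74)]
balm_tin [([0.6753, 0.1756, 0.0002], 0.78), ([0.6318, 0.0505, 0.045], 0.72), ([0.4139, 0.2574, 0.0474], 0.17)]
glazed_house [([0.6901, 0.2677, -0.0013], 0.6)]
small_house [([0.6903, 0.3448, -0.0042], 0.57)]
26.65 [0.5409 0.0636 0.0549] [-6.4  1.  18.4]
```

```bash
python3 -c "
from bench import bot
print(bot.sign_off())"
```

```text
the job is handed in; nothing more can be done
None
```

I tipped two wax melts into the dish and laid the scoop flat on the bare table. The knob is on the D-shaft and I judge it is held down at the stop (about 19 N on the wrist sensor, no direct shaft reading). No spill or shifted goods showed, though the matchbox could not be re-confirmed in the last picture. The job was handed in at 26.65 s of the 72 s allowed.

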